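# Load the clay printer's tray with full cartridges

### The job

Open the tray's jointed keeper bar by folding its outer leaf right back over the inner leaf and then swinging the folded pair aside to its stop. Heft each of the white clay cartridges on the bench: lay the heavy, full ones flat on the floor of the tray and put the light, spent ones in the grey returns crate. Then close the keeper the other way round - swing the still folded pair fully home over the tray, then unfold the outer leaf fully out - and leave everything else on the bench alone.

Things in the scene. Friction and masses are not known exactly. Their poses are not given: they have to be found in the camera images.
- pack1_mid (a point): centre of a closed white clay cartridge lying along the bench: rounded box 100 (its x) x 48 (its y) x 44 mm (its z, up), origin 22 mm above its underside, plus a stubby grey nozzle on its +x end reaching 60 mm from the centre. All look alike; a full one weighs 0.40 to 0.56 kg, a spent one 0.11 to 0.15 kg, and only lifting tells which. 3 to 5 of them are there (None = absent); at most three are full and at most two are spent.
- pack2_mid (a point): centre of a closed white clay cartridge lying along the bench: rounded box 100 (its x) x 48 (its y) x 44 mm (its z, up), origin 22 mm above its underside, plus a stubby grey nozzle on its +x end reaching 60 mm from the centre. All look alike; a full one weighs 0.40 to 0.56 kg, a spent one 0.11 to 0.15 kg, and only lifting tells which. 3 to 5 of them are there (None = absent); at most three are full and at most two are spent.
- pack3_mid (a point): centre of a closed white clay cartridge lying along the bench: rounded box 100 (its x) x 48 (its y) x 44 mm (its z, up), origin 22 mm above its underside, plus a stubby grey nozzle on its +x end reaching 60 mm from the centre. All look alike; a full one weighs 0.40 to 0.56 kg, a spent one 0.11 to 0.15 kg, and only lifting tells which. 3 to 5 of them are there (None = absent); at most three are full and at most two are spent.
- pack4_mid (a point): centre of a closed white clay cartridge lying along the bench: rounded box 100 (its x) x 48 (its y) x 44 mm (its z, up), origin 22 mm above its underside, plus a stubby grey nozzle on its +x end reaching 60 mm from the centre. All look alike; a full one weighs 0.40 to 0.56 kg, a spent one 0.11 to 0.15 kg, and only lifting tells which. 3 to 5 of them are there (None = absent); at most three are full and at most two are spent.
- pack5_mid (a point): centre of a closed white clay cartridge lying along the bench: rounded box 100 (its x) x 48 (its y) x 44 mm (its z, up), origin 22 mm above its underside, plus a stubby grey nozzle on its +x end reaching 60 mm from the centre. All look alike; a full one weighs 0.40 to 0.56 kg, a spent one 0.11 to 0.15 kg, and only lifting tells which. 3 to 5 of them are there (None = absent); at most three are full and at most two are spent.
- tray: fixed aluminium loading tray, origin at the centre of its underside, z up, standing on the bench: outside 140 (its x) x 280 (its y) mm, floor 5 mm thick, walls 5 mm thick and 21 mm high over the bench. It has room for three cartridges side by side, their length along the tray's x, at tray y = -80, 0 and +80 mm. The keeper's pivot post stands just outside its +y end.
- crate: fixed grey open returns crate, origin at the centre of its underside, z up: outside 145 (its x) x 215 (its y) x 40 mm high, walls and floor 5 mm. Room for two cartridges side by side, length along the crate's x, at crate y = -45 and +45 mm.
- inner (a joint): keeper bar, inner leaf (flat steel, 26 x 140 x 6 mm, top 68 mm above the bench), turning about the upright pivot on the post: 0 = fully home, lying along the tray's -y over the tray's middle; grows clockwise seen from above (towards the tray's -x side) to the stop at 1.75 rad, clear of the tray. Stays where it is left (about 0.12 N m of friction). Starts at 0 to 0.2.
- outer (a joint): keeper bar, outer leaf (same size, lying just above the inner, top 75 mm above the bench), turning about the elbow on the inner leaf's end: 0 = straight out in line with the inner leaf; grows clockwise seen from above to its stop at 3.0 rad, folded back over the inner leaf. Stays where it is left relative to the inner leaf (about 0.05 N m of friction). Starts at 0 to 0.35.
- keeper_pivot (a point): on the upright pivot axis of the inner leaf, 68 mm above the bench, at tray x = 0, y = +168 mm
- elbow_knob_mid (a point): middle of the black upright grip knob on the elbow (the axis between inner and outer leaf), 140 mm from the pivot; 22 mm across, 45 mm tall (76 to 121 mm above the bench); spins freely about its own axis, so it can be held while the leaf turns. Its own axes mean nothing.
- tip_knob_mid (a point): middle of the black upright grip knob near the outer leaf's free end, 125 mm from the elbow axis; 22 mm across, 45 mm tall (from 75 to 120 mm above the bench, its bottom may be hidden); spins freely about its own axis. Its own axes mean nothing.
- vase: white printed vase, 110 mm tall; not part of the job, leave it alone. Origin at its underside.
- beaker: white open beaker, 90 mm tall; not part of the job, leave it alone. Origin at its underside.
- sanding_block: cork sanding block, 90 x 55 x 25 mm; not part of the job, leave it alone. Origin at its underside.
- spatula: spatula lying on the bench; not part of the job, leave it alone. Origin at its underside.
- wrench: wrench lying on the bench; not part of the job, leave it alone. Origin at its underside.
- water_bottle: clear bottle, 170 mm tall; not part of the job, leave it alone. Origin at its underside.
- brush: brush lying on the bench; not part of the job, leave it alone. Origin at its underside.
Mind the look-alikes: they are no part of the job. Leave any pink look-alike of the part that bears pack4_mid alone.

How it is judged:
On the way, in this order (a step that is already met when the one before it is completed fails the run):
1. the outer leaf is folded right back over the inner leaf (outer above 2.8 rad) while the inner leaf still lies over the tray (value of joint outer above 2.8 rad and value of joint inner below 0.5 rad), for 0.2 s.
2. the folded pair is swung aside to its stop (inner above 1.62 rad, outer still folded) (value of joint inner above 1.62 rad and value of joint outer above 2.6 rad), for 0.2 s.
3. every full cartridge lies flat in the tray and every spent one is in the crate (told apart by the weight they rest with: full over 3.3 N), with the keeper open (((x of pack1_mid in the frame of tray between -0.05 and 0.05 m and y of pack1_mid in the frame of tray between -0.116 and 0.116 m and z of pack1_mid in the frame of tray below 0.036 m and contact force between pack1 and tray above 3.3 N) or (x of pack1_mid in the frame of crate between -0.052 and 0.052 m and y of pack1_mid in the frame of crate between -0.085 and 0.085 m and z of pack1_mid in the frame of crate below 0.085 m and contact force between pack1 and crate below 3.3 N)) and ((x of pack2_mid in the frame of tray between -0.05 and 0.05 m and y of pack2_mid in the frame of tray between -0.116 and 0.116 m and z of pack2_mid in the frame of tray below 0.036 m and contact force between pack2 and tray above 3.3 N) or (x of pack2_mid in the frame of crate between -0.052 and 0.052 m and y of pack2_mid in the frame of crate between -0.085 and 0.085 m and z of pack2_mid in the frame of crate below 0.085 m and contact force between pack2 and crate below 3.3 N)) and ((x of pack3_mid in the frame of tray between -0.05 and 0.05 m and y of pack3_mid in the frame of tray between -0.116 and 0.116 m and z of pack3_mid in the frame of tray below 0.036 m and contact force between pack3 and tray above 3.3 N) or (x of pack3_mid in the frame of crate between -0.052 and 0.052 m and y of pack3_mid in the frame of crate between -0.085 and 0.085 m and z of pack3_mid in the frame of crate below 0.085 m and contact force between pack3 and crate below 3.3 N)) and ((x of pack4_mid in the frame of tray between -0.05 and 0.05 m and y of pack4_mid in the frame of tray between -0.116 and 0.116 m and z of pack4_mid in the frame of tray below 0.036 m and contact force between pack4 and tray above 3.3 N) or (x of pack4_mid in the frame of crate between -0.052 and 0.052 m and y of pack4_mid in the frame of crate between -0.085 and 0.085 m and z of pack4_mid in the frame of crate below 0.085 m and contact force between pack4 and crate below 3.3 N)) and ((x of pack5_mid in the frame of tray between -0.05 and 0.05 m and y of pack5_mid in the frame of tray between -0.116 and 0.116 m and z of pack5_mid in the frame of tray below 0.036 m and contact force between pack5 and tray above 3.3 N) or (x of pack5_mid in the frame of crate between -0.052 and 0.052 m and y of pack5_mid in the frame of crate between -0.085 and 0.085 m and z of pack5_mid in the frame of crate below 0.085 m and contact force between pack5 and crate below 3.3 N)) and linear speed of each of pack1, pack2, pack3, pack4, pack5 below 0.03 m/s and value of joint inner above 1.5 rad), for 0.2 s.
4. the folded pair is swung home over the tray (inner below 0.15 rad, outer still folded) (value of joint inner below 0.15 rad and value of joint outer above 2.6 rad), for 0.2 s.
At the end, for the whole second after the job is handed in: every full cartridge lies flat on the tray's floor inside its walls, every spent one is inside the crate (centre below 85 mm), all at rest; the keeper is closed: inner and outer leaf both within 0.15 rad of 0 (((x of pack1_mid in the frame of tray between -0.05 and 0.05 m and y of pack1_mid in the frame of tray between -0.116 and 0.116 m and z of pack1_mid in the frame of tray below 0.036 m and contact force between pack1 and tray above 3.3 N) or (x of pack1_mid in the frame of crate between -0.052 and 0.052 m and y of pack1_mid in the frame of crate between -0.085 and 0.085 m and z of pack1_mid in the frame of crate below 0.085 m and contact force between pack1 and crate below 3.3 N)) and ((x of pack2_mid in the frame of tray between -0.05 and 0.05 m and y of pack2_mid in the frame of tray between -0.116 and 0.116 m and z of pack2_mid in the frame of tray below 0.036 m and contact force between pack2 and tray above 3.3 N) or (x of pack2_mid in the frame of crate between -0.052 and 0.052 m and y of pack2_mid in the frame of crate between -0.085 and 0.085 m and z of pack2_mid in the frame of crate below 0.085 m and contact force between pack2 and crate below 3.3 N)) and ((x of pack3_mid in the frame of tray between -0.05 and 0.05 m and y of pack3_mid in the frame of tray between -0.116 and 0.116 m and z of pack3_mid in the frame of tray below 0.036 m and contact force between pack3 and tray above 3.3 N) or (x of pack3_mid in the frame of crate between -0.052 and 0.052 m and y of pack3_mid in the frame of crate between -0.085 and 0.085 m and z of pack3_mid in the frame of crate below 0.085 m and contact force between pack3 and crate below 3.3 N)) and ((x of pack4_mid in the frame of tray between -0.05 and 0.05 m and y of pack4_mid in the frame of tray between -0.116 and 0.116 m and z of pack4_mid in the frame of tray below 0.036 m and contact force between pack4 and tray above 3.3 N) or (x of pack4_mid in the frame of crate between -0.052 and 0.052 m and y of pack4_mid in the frame of crate between -0.085 and 0.085 m and z of pack4_mid in the frame of crate below 0.085 m and contact force between pack4 and crate below 3.3 N)) and ((x of pack5_mid in the frame of tray between -0.05 and 0.05 m and y of pack5_mid in the frame of tray between -0.116 and 0.116 m and z of pack5_mid in the frame of tray below 0.036 m and contact force between pack5 and tray above 3.3 N) or (x of pack5_mid in the frame of crate between -0.052 and 0.052 m and y of pack5_mid in the frame of crate between -0.085 and 0.085 m and z of pack5_mid in the frame of crate below 0.085 m and contact force between pack5 and crate below 3.3 N)) and linear speed of each of pack1, pack2, pack3, pack4, pack5 below 0.03 m/s and value of joint each of inner, outer below 0.15 rad); the robot touches nothing.
It fails at once if the inner leaf is swung out more than 0.7 rad while the outer leaf is not folded (below 2.2 rad) (value of joint inner above 0.7 rad and value of joint outer below 2.2 rad).
It fails at once if a thing that is not part of the job (vase, beaker, sanding block, spatula, wrench, bottle, brush) is moved more than 40 mm (distance of any of vase, beaker, sanding_block, spatula, wrench, water_bottle, brush from where it was at the start of the episode above 0.04 m).
Of pack1, pack2, pack3, pack4, pack5 only 3 to 5 are there at a start; the rules pass over those that are not, and their reading is None.
At some moment in a run one of pack1, pack2, pack3, pack4, pack5 may be knocked a few centimetres aside while the robot is not near it.
It also fails if it takes over 210 s, if anything falls off the work surface, if the arm or the gripper's body presses on something with over 40 N, if the wrist force passes 120 N, or if a joint passes its speed limit or range.

### The arm

A 7-joint arm with a two-finger parallel gripper is mounted at the origin on the work surface. World frame = base frame: x ahead of the robot, y to its left, z up, the work surface at z = 0. Lengths are in m, angles in rad, forces in N, time in s.
With the tool pointing down it reaches from about 0.425 to 0.925 m from the base axis. Payload 6.8 kg.
Tool frame: the origin (TCP) lies midway between the tips of the shut fingers; the grasp point (between the pads) lies 19 mm behind it; z points along the fingers, y is the line along which they close (so a half turn about z gives the same grasp; the last joint's range is limited). The gripper opens to 85 mm and grips with 20 to 120 N. Pads are 22 mm wide; open, the fingers measure 114 mm over their backs; the gripper's body (76 mm by 85 mm) begins 54 mm behind the grasp point. The pads swing forward as they close: fully open they stand 13 mm farther back than shut.
Start: joints at [-1.238, 0.477, 0.022, 1.555, -0.011, 1.109, -0.083], TCP at [0.288, 0.61, 0.192] pointing down, gripper open.
Joint ranges: [-2.96, 2.96], [-0.34, 2.1], [-1.41, 1.46], [0.24, 2.44], [-1.37, 4.51], [0.17, 1.92], [-2.96, 2.96]. Speed limits (rad/s): [2.39, 2.39, 3.14, 3.14, 3.14, 3.14, 3.14].

### API

Orientations are given as a unit quaternion [w, x, y, z].
In Python, from station import bot gives the robot as it stands.
- The arm moves only by the tool jog_arm, never from a script. Its argument "rows" is a list of rows, each an object of numbers: "fingers": the finger opening in mm, from 0 to 85.4; "x", "y", "z": the shift along the tool's x, y, z in mm; "ax", "ay", "az": the turn, a rotation vector about the tool's x, y, z in degrees. A call has exactly 8 rows; each row shifts and turns the commanded pose from where the row before left it, along the tool's axes as they then stand; what a row does not reach is not made up. A row lasts 1/10 s, in which the tool goes at most 50 mm and 8.59 degrees, less where a joint would pass 70% of its speed; a pose out of reach is approached as far as the arm can. A call with a gripper value outside its range is refused whole. The fingers move at their own pace and stop on an object; "force" is the grip in N (left out, the last holds). Time passes only in rows, so rows that do not move let the fingers close, or fill a call up. It gives the time, the measured TCP pose, the force, the opening and the grip force at its end, in the units of the state.
- bot.get_obs(): the state, without advancing time (a new reading comes with each control period).
- bot.read_camera(name): name is "side" or "top"; returns a dict with "pixels" (420x560x3 uint8, red, green, blue), "vertical_fov" (degrees; the focal length in pixels is half the picture's height over the tangent of half this angle, whatever the lens; pixels are square), "cx", "cy" (the principal point, pixels), "world_from_camera" (4x4, takes a point from camera to world coordinates). Camera axes: x right, y down, z forward; pixel columns grow to the right and rows downward; lengths in m; the calibration is good to about 2 mm. A picture is of the moment at which its call begins. There is no depth.
- bot.hand_in(): hands the job in; it is judged then, once.
The state is a dict: "t": time; "q": joint angles; "joint_vel": joint speeds; "joint_torque": joint torques, N m; "eef_pos": TCP position; "tool_rot": TCP orientation; "contact_force": force on the tool from outside, world axes, zero at the start; "torque": the same for the moment, N m; "gripper_width": opening from 0.0 (shut) to 1.0 (fully open); "grasp_force": force on a finger pad.
Only numpy, scipy, OpenCV 4.12 (cv2) and the standard library are available. Lean on these libraries where they do the work, as an engineer would, in place of code of your own. Each camera call takes 0.05 s, during which the arm holds its last target. There are 200 camera calls.

## Working session

There is one attempt and no reset: what is moved stays moved. The work goes in short steps, Python scripts to look and compute and a tool call to move; the robot and the scene stay as the last step left them, time stands still between calls to the robot, and variables do not carry over. Pictures are saved under pics/ and viewed, at most 14 in all, crops included, and the job is handed in when it is done.

Besides the shell and the picture viewer there is one more tool, called as name(argument=value, ...) on one line, values as JSON. jog_arm: Moves the arm, as the interface text tells. Its arguments: {"type":"object","properties":{"rows":{"type":"array","items":{"type":"object","properties":{"fingers":{"type":"number"},"x":{"type":"number"},"y":{"type":"number"},"z":{"type":"number"},"ax":{"type":"number"},"ay":{"type":"number"},"az":{"type":"number"}}}},"force":{"type":"number"}},"required":["rows"]}

```bash
mkdir -p pics; ls
cat > h.py <<'E'
import numpy as np, cv2
from station import bot
def snap(n,f):
    c=bot.read_camera(n); cv2.imwrite('pics/'+f,cv2.cvtColor(c['pixels'],cv2.COLOR_RGB2BGR)); return c
def ray(c,u,v,z):
    f=210/np.tan(np.radians(c['vertical_fov'])/2); T=np.array(c['world_from_camera'])
    d=T[:3,:3]@np.array([(u-c['cx'])/f,(v-c['cy'])/f,1]); o=T[:3,3]
    return o+d*(z-o[2])/d[2]
def proj(c,p):
    f=210/np.tan(np.radians(c['vertical_fov'])/2); T=np.array(c['world_from_camera'])
    q=T[:3,:3].T@(np.array(p)-T[:3,3]); return c['cx']+f*q[0]/q[2],c['cy']+f*q[1]/q[2]
E
python3 - <<'E'
from h import *
for n in('top','side'):
    c=snap(n,n+'0.png'); print(c['vertical_fov'],c['cx'],c['cy'],np.round(c['world_from_camera'],3).tolist(),c['pixels'].shape, {k for k in c})
o=bot.get_obs(); print({k:np.round(v,3).tolist() for k,v in o.items()})
E
```

```text
pics
53.145523522598616 276.1446739207645 211.6194604622333 [[-0.014, -0.997, 0.081, 0.379], [-1.0, 0.015, 0.008, 0.062], [-0.009, -0.081, -0.997, 1.328], [0.0, 0.0, 0.0, 1.0]] (420, 560, 3) {'pixels', 'cy', 'world_from_camera', 'vertical_fov', 'cx'}
50.953106836380144 276.2221196826513 208.61982167329012 [[0.96, -0.204, 0.192, 0.212], [-0.279, -0.657, 0.7, -0.927], [-0.017, -0.726, -0.688, 1.032], [0.0, 0.0, 0.0, 1.0]] (420, 560, 3) {'pixels', 'cy', 'world_from_camera', 'vertical_fov', 'cx'}
{'t': 0.1, 'q': [-1.238, 0.478, 0.022, 1.556, -0.012, 1.109, -0.083], 'joint_vel': [0.0, -0.003, -0.001, -0.003, 0.001, 0.0, -0.001], 'joint_torque': [0.005, -59.775, 1.614, -28.196, 0.013, 0.005, 0.0], 'eef_pos': [0.288, 0.61, 0.191], 'tool_rot': [-0.0, 0.219, 0.976, -0.001], 'contact_force': [0.549, 0.045, -0.611], 'torque': [0.003, 0.024, 0.034], 'grasp_force': 0.0, 'gripper_width': 0.995}
```

View pics/top0.png

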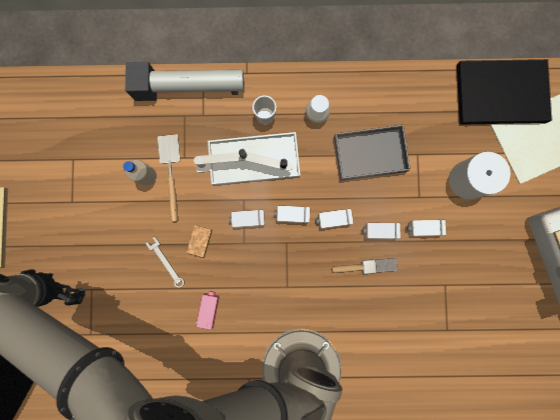

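View pics/side0.png

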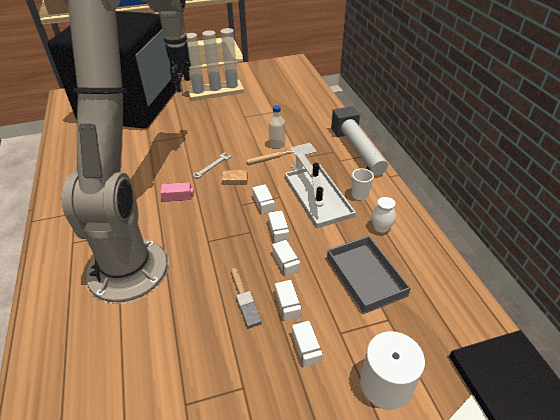

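The top view shows five packs at about (248,219), (293,215), (335,219), (383,231), (429,228). The tray centre is at (254,159), with the pivot at (201,162), elbow knob (243,155) and tip knob (284,164). The crate is at (372,153).

Run:
```python
from h import *
c=bot.read_camera('top'); im=cv2.cvtColor(c['pixels'],cv2.COLOR_RGB2BGR)
cr=im[105:265,185:455]; cv2.imwrite('pics/crop1.png',cv2.resize(cr,None,fx=2.95,fy=2.95,interpolation=cv2.INTER_CUBIC))
hsv=cv2.cvtColor(im,cv2.COLOR_BGR2HSV)
m=((hsv[...,1]<45)&(hsv[...,2]>150)).astype(np.uint8)
m[:200]=0;m[250:]=0;m[:,:225]=0;m[:,455:]=0
n,l,s,ce=cv2.connectedComponentsWithStats(m)
for i in range(1,n):
    if s[i,4]<40: continue
    pts=np.argwhere(l==i)[:,::-1].astype(np.float32)
    W=np.array([ray(c,u,v,.044)[:2] for u,v in pts],np.float32)
    r=cv2.minAreaRect(W); print(s[i,4],ce[i].round(1),np.round(r[0],3),np.round(r[1],3),round(r[2],1), W.mean(0).round(3))
for nm,u,v,z in [('elbow',243,153,.121),('tip',284,162,.12),('piv',201,161,.068),('trayTL',208,140,.021),('trayTR',297,134,.021),('BR',299,179,.021),('BL',211,184,.021),('cTL',335,133,.04),('cTR',402,127,.04),('cBR',408,172,.04),('cBL',341,179,.04)]: print(nm,ray(c,u,v,z).round(3))
```

```text
487 [292.8 213.6] [0.477 0.021] [0.098 0.046] 89.1 [0.477 0.021]
490 [335.3 218.1] [ 0.461 -0.109] [0.046 0.1  ] 7.3 [ 0.461 -0.108]
493 [247.1 218.1] [0.465 0.162] [0.046 0.1  ] 3.2 [0.465 0.162]
489 [428.4 227.5] [ 0.428 -0.392] [0.1   0.046] 89.2 [ 0.428 -0.391]
497 [382.8 230.3] [ 0.421 -0.253] [0.098 0.046] 89.1 [ 0.421 -0.252]
elbow [0.65  0.166 0.121]
tip [0.622 0.047 0.12 ]
piv [0.64  0.299 0.068]
trayTL [0.716 0.285 0.021]
trayTR [0.731 0.003 0.021]
BR [ 0.587 -0.001  0.021]
BL [0.575 0.276 0.021]
cTL [ 0.727 -0.115  0.04 ]
cTR [ 0.743 -0.324  0.04 ]
cBR [ 0.601 -0.337  0.04 ]
cBL [ 0.582 -0.13   0.04 ]
```

View pics/crop1.png

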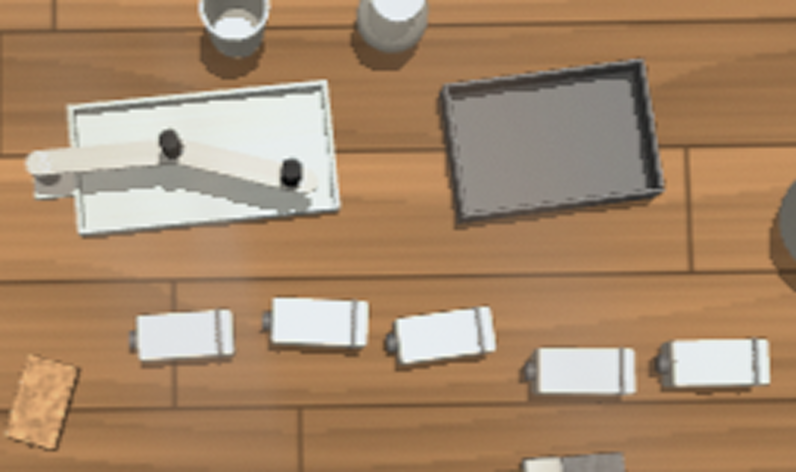

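jog_arm(rows=[{"az": 8.1,"fingers": 85},{"az": 8.1},{"az": 8.1},{"az": 8.1},{"az": 8.1},{"az": 8.1},{"az": 8.1},{"az": 8.0}], force=40)

```text
invalid input
```

jog_arm(rows=[{"x": -38,"y": 22},{"x": -38,"y": 22},{"x": -38,"y": 22},{"x": -38,"y": 22},{"x": -38,"y": 22},{"x": -38,"y": 22},{"x": -38,"y": 22},{"x": -38,"y": 22}])

```text
invalid input
```

jog_arm(rows=[{"x": 0,"y": 0,"z": 0,"ax": 0,"ay": 0,"az": 8.1,"fingers": 85},{"x": 0,"y": 0,"z": 0,"ax": 0,"ay": 0,"az": 8.1,"fingers": 85},{"x": 0,"y": 0,"z": 0,"ax": 0,"ay": 0,"az": 8.1,"fingers": 85},{"x": 0,"y": 0,"z": 0,"ax": 0,"ay": 0,"az": 8.1,"fingers": 85},{"x": 0,"y": 0,"z": 0,"ax": 0,"ay": 0,"az": 8.1,"fingers": 85},{"x": 0,"y": 0,"z": 0,"ax": 0,"ay": 0,"az": 8.1,"fingers": 85},{"x": 0,"y": 0,"z": 0,"ax": 0,"ay": 0,"az": 8.1,"fingers": 85},{"x": 0,"y": 0,"z": 0,"ax": 0,"ay": 0,"az": 8.1,"fingers": 85}], force=40)

```text
t: 0.95
eef_pos: [0.2878, 0.6103, 0.1911]
tool_rot: [0.0, 0.709, 0.705, -0.0]
contact_force: [0.1, -0.6, -0.1]
gripper_width: 0.992
grasp_force: 0.0
```

jog_arm(rows=[{"x": -38,"y": 22,"fingers": 85},{"x": -38,"y": 22,"fingers": 85},{"x": -38,"y": 22,"fingers": 85},{"x": -38,"y": 22,"fingers": 85},{"x": -38,"y": 22,"fingers": 85},{"x": -38,"y": 22,"fingers": 85},{"x": -38,"y": 22,"fingers": 85},{"x": -38,"y": 22,"fingers": 85}])

```text
invalid input
```

jog_arm(rows=[{"x": -38,"y": 22,"z": 0,"ax": 0,"ay": 0,"az": 0,"fingers": 85},{"x": -38,"y": 22,"z": 0,"ax": 0,"ay": 0,"az": 0,"fingers": 85},{"x": -38,"y": 22,"z": 0,"ax": 0,"ay": 0,"az": 0,"fingers": 85},{"x": -38,"y": 22,"z": 0,"ax": 0,"ay": 0,"az": 0,"fingers": 85},{"x": -38,"y": 22,"z": 0,"ax": 0,"ay": 0,"az": 0,"fingers": 85},{"x": -38,"y": 22,"z": 0,"ax": 0,"ay": 0,"az": 0,"fingers": 85},{"x": -38,"y": 22,"z": 0,"ax": 0,"ay": 0,"az": 0,"fingers": 85},{"x": -38,"y": 22,"z": 0,"ax": 0,"ay": 0,"az": 0,"fingers": 85}])

```text
t: 1.75
eef_pos: [0.4642, 0.3046, 0.1915]
tool_rot: [-0.0, 0.707, 0.707, -0.0]
contact_force: [0.1, 1.3, 0.6]
gripper_width: 0.996
grasp_force: 0.0
```

jog_arm(rows=[{"x": -38,"y": 22,"z": 0,"ax": 0,"ay": 0,"az": 0,"fingers": 85},{"x": -38,"y": 22,"z": 0,"ax": 0,"ay": 0,"az": 0,"fingers": 85},{"x": -38,"y": 22,"z": 0,"ax": 0,"ay": 0,"az": 0,"fingers": 85},{"x": -38,"y": 22,"z": 0,"ax": 0,"ay": 0,"az": 0,"fingers": 85},{"x": -38,"y": 22,"z": 0,"ax": 0,"ay": 0,"az": 0,"fingers": 85},{"x": -38,"y": 22,"z": 0,"ax": 0,"ay": 0,"az": 0,"fingers": 85},{"x": -31,"y": 20,"z": 0,"ax": 0,"ay": 0,"az": 0,"fingers": 85},{"x": 0,"y": 0,"z": 0,"ax": 0,"ay": 0,"az": 0,"fingers": 85}])

```text
t: 2.55
eef_pos: [0.6173, 0.0402, 0.1916]
tool_rot: [0.002, 0.71, 0.704, -0.001]
contact_force: [0.9, -0.3, 1.2]
gripper_width: 0.996
grasp_force: 0.0
```

jog_arm(rows=[{"x": 6,"y": 4,"z": 0,"ax": 0,"ay": 0,"az": 0,"fingers": 85},{"x": 0,"y": 0,"z": 25,"ax": 0,"ay": 0,"az": 0,"fingers": 85},{"x": 0,"y": 0,"z": 25,"ax": 0,"ay": 0,"az": 0,"fingers": 85},{"x": 0,"y": 0,"z": 25,"ax": 0,"ay": 0,"az": 0,"fingers": 85},{"x": 0,"y": 0,"z": 20,"ax": 0,"ay": 0,"az": 0,"fingers": 85},{"x": 0,"y": 0,"z": 10,"ax": 0,"ay": 0,"az": 0,"fingers": 85},{"x": 0,"y": 0,"z": 0,"ax": 0,"ay": 0,"az": 0,"fingers": 40},{"x": 0,"y": 0,"z": 0,"ax": 0,"ay": 0,"az": 0,"fingers": 10}], force=40)

```text
t: 3.35
eef_pos: [0.6199, 0.0542, 0.0872]
tool_rot: [0.0, 0.707, 0.707, 0.0]
contact_force: [0.3, 1.0, -0.2]
gripper_width: 0.688
grasp_force: 0.0
```

jog_arm(rows=[{"x": 0,"y": 0,"z": 0,"ax": 0,"ay": 0,"az": 0,"fingers": 10},{"x": 0,"y": 0,"z": 0,"ax": 0,"ay": 0,"az": 0,"fingers": 10},{"x": 0,"y": 0,"z": 0,"ax": 0,"ay": 0,"az": 0,"fingers": 10},{"x": 0,"y": 0,"z": 0,"ax": 0,"ay": 0,"az": 0,"fingers": 10},{"x": 0,"y": 0,"z": 0,"ax": 0,"ay": 0,"az": 0,"fingers": 10},{"x": 0,"y": 0,"z": 0,"ax": 0,"ay": 0,"az": 0,"fingers": 10},{"x": 0,"y": 0,"z": 0,"ax": 0,"ay": 0,"az": 0,"fingers": 10},{"x": 0,"y": 0,"z": 0,"ax": 0,"ay": 0,"az": 0,"fingers": 10}])

```text
t: 4.15
eef_pos: [0.6194, 0.0531, 0.0865]
tool_rot: [-0.0, 0.707, 0.707, -0.0]
contact_force: [0.1, 0.2, 0.5]
gripper_width: 0.119
grasp_force: 0.0
```

Run:
```python
from h import *
a=snap('top','t1.png');b=snap('side','s1.png')
A=cv2.imread('pics/t1.png')[100:240,190:380];B=cv2.imread('pics/s1.png')[120:260,210:400]
cv2.imwrite('pics/g1.png',cv2.resize(np.hstack([A,B]),None,fx=2.1,fy=2.1,interpolation=cv2.INTER_CUBIC))
```

```text
(no output)
```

View pics/g1.png

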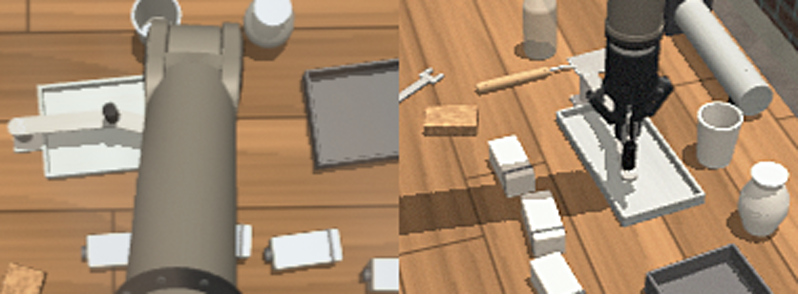

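The fingers closed to 10 mm and missed the knob. I'll measure it properly from the saved first pictures.

```bash
cat >> h.py <<'E'
def tri(a,ua,b,ub):
    P=[]
    for c,(u,v) in((a,ua),(b,ub)):
        o=np.array(c['world_from_camera'])[:3,3]; d=ray(c,u,v,0)-o; P.append((o,d/np.linalg.norm(d)))
    M=sum(np.eye(3)-np.outer(d,d) for o,d in P); r=sum((np.eye(3)-np.outer(d,d))@o for o,d in P)
    x=np.linalg.solve(M,r); return x,[round(float(np.linalg.norm(np.cross(x-o,d))),4) for o,d in P]
def dark(im,x0,x1,y0,y1,th=60):
    m=np.zeros(im.shape[:2],np.uint8); m[y0:y1,x0:x1]=(im.max(2)[y0:y1,x0:x1]<th)
    n,l,s,ce=cv2.connectedComponentsWithStats(m); return [(s[i].tolist(),ce[i].round(1).tolist()) for i in range(1,n) if s[i,4]>15]
E
python3 - <<'E'
from h import *
a=bot.read_camera('top');b=bot.read_camera('side')
A=cv2.imread('pics/top0.png');B=cv2.imread('pics/side0.png')
dt=dark(A,230,300,140,180);ds=dark(B,305,330,155,210);print(dt,ds)
for x in dt:
  for y in ds: print(x[1],y[1],tri(a,x[1],b,y[1]))
E
```

```text
[([281, 164, 6, 4, 18], [283.2, 165.7])] [([313, 163, 6, 14, 70], [315.2, 169.0]), ([316, 187, 7, 14, 76], [318.9, 193.7])]
[283.2, 165.7] [315.2, 169.0] (array([0.59968376, 0.04901066, 0.20228188]), [0.0045, 0.0045])
[283.2, 165.7] [318.9, 193.7] (array([0.61813545, 0.04821393, 0.09909155]), [0.0031, 0.0031])
```

Run:
```python
from h import *
B=cv2.imread('pics/s1.png')[140:225,265:365]
A=cv2.imread('pics/side0.png')[140:225,265:365]
b=bot.read_camera('side')
for p in ((.6194,.0531,.0865),(.65,.166,.0985),(.618,.048,.0975)): print(p,np.round(proj(b,p),1))
cv2.imwrite('pics/g2.png',cv2.resize(np.hstack([A,B]),None,fx=4,fy=4,interpolation=cv2.INTER_CUBIC))
```

```text
(0.6194, 0.0531, 0.0865) [317.6 195.8]
(0.65, 0.166, 0.0985) [314.8 170.1]
(0.618, 0.048, 0.0975) [317.9 194.3]
```

View pics/g2.png

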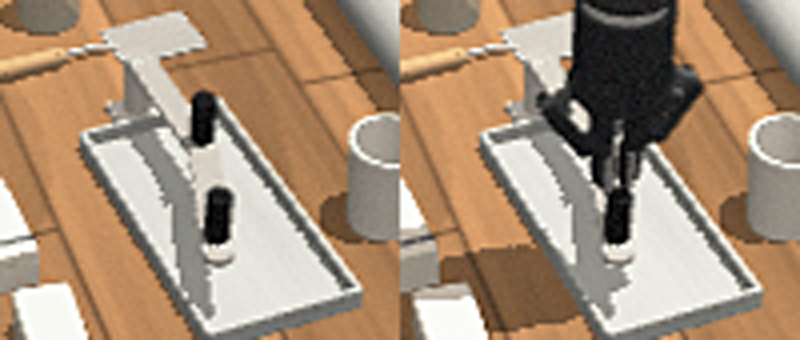

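jog_arm(rows=[{"x": 0,"y": 0,"z": -20,"ax": 0,"ay": 0,"az": 0,"fingers": 10},{"x": 0,"y": 0,"z": -25,"ax": 0,"ay": 0,"az": 0,"fingers": 0},{"x": -20,"y": 0,"z": -10,"ax": 0,"ay": 0,"az": 0,"fingers": 0},{"x": -20,"y": 0,"z": 0,"ax": 0,"ay": 0,"az": 0,"fingers": 0},{"x": -20,"y": 0,"z": 0,"ax": 0,"ay": 0,"az": 0,"fingers": 0},{"x": -20,"y": 0,"z": 0,"ax": 0,"ay": 0,"az": 0,"fingers": 0},{"x": 0,"y": 0,"z": 0,"ax": 0,"ay": 0,"az": 0,"fingers": 0},{"x": 0,"y": 0,"z": 0,"ax": 0,"ay": 0,"az": 0,"fingers": 0}])

```text
t: 5.2
eef_pos: [0.6191, -0.0278, 0.1413]
tool_rot: [-0.0, 0.708, 0.706, -0.0]
contact_force: [0.1, -0.1, -1.0]
gripper_width: -0.001
grasp_force: 0.0
```

Run:
```python
from h import *
b=snap('side','s2.png'); a=bot.read_camera('top'); o=bot.get_obs(); print(o['eef_pos'],o['gripper_width'],np.round(proj(b,o['eef_pos']),1),np.round(proj(b,np.array(o['eef_pos'])+[0,0,.05]),1))
im=cv2.imread('pics/s2.png'); u,v=proj(b,o['eef_pos'])
# pack tops: top-view centroids mapped into side
for p in [(.477,.021,.044),(.461,-.109,.044),(.465,.162,.044),(.428,-.392,.044),(.421,-.253,.044)]:
    q=tuple(int(round(t)) for t in proj(b,p)); cv2.circle(im,q,1,(0,0,255),-1)
for p in [(.716,.285,.021),(.731,.003,.021),(.587,-.001,.021),(.575,.276,.021),(.622,.047,.12),(.65,.166,.121)]:
    q=tuple(int(round(t)) for t in proj(b,p)); cv2.circle(im,q,1,(255,0,0),-1)
cv2.circle(im,(int(round(u)),int(round(v))),1,(0,255,0),-1)
cv2.imwrite('pics/g3.png',cv2.resize(im[130:370,215:415],None,fx=2.5,fy=2.5,interpolation=cv2.INTER_CUBIC))
```

```text
[ 0.61928364 -0.02587675  0.14119655] -0.00011140268021355236 [327.5 198.9] [328.6 186.3]
```

View pics/g3.png

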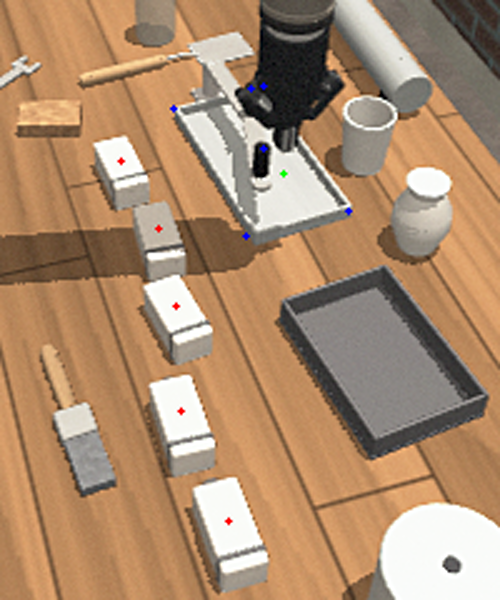

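Run:
```python
from h import *
a=bot.read_camera('top');b=bot.read_camera('side'); p=np.array([.288,.61,.191])
A=cv2.imread('pics/top0.png');B=cv2.imread('pics/side0.png');o=[]
for c,im,n in((a,A,'t'),(b,B,'s')):
    u,v=proj(c,p); print(n,u,v,proj(c,p+[0,0,.038]),proj(c,p+[0,.05,0]))
    u,v=int(round(u)),int(round(v)); x0=max(u-45,0);y0=max(v-45,0)
    cr=cv2.resize(im[y0:y0+90,x0:x0+90].copy(),None,fx=4.4,fy=4.4,interpolation=cv2.INTER_CUBIC); cv2.circle(cr,(int((u-x0)*4.4),int((v-y0)*4.4)),3,(0,255,0),-1); o.append(cr)
cv2.imwrite('pics/g4.png',np.hstack(o))
```

```text
t 76.84192776955834 282.59210771903764 (np.float64(69.79807471330267), np.float64(283.87079976844046)) (np.float64(58.33529728970808), np.float64(282.8473210748368))
s 185.71336959635246 98.94496296949674 (np.float64(184.1012616335836), np.float64(89.80149172025136)) (np.float64(183.9595261293971), np.float64(92.70218813639744))
```

View pics/g4.png

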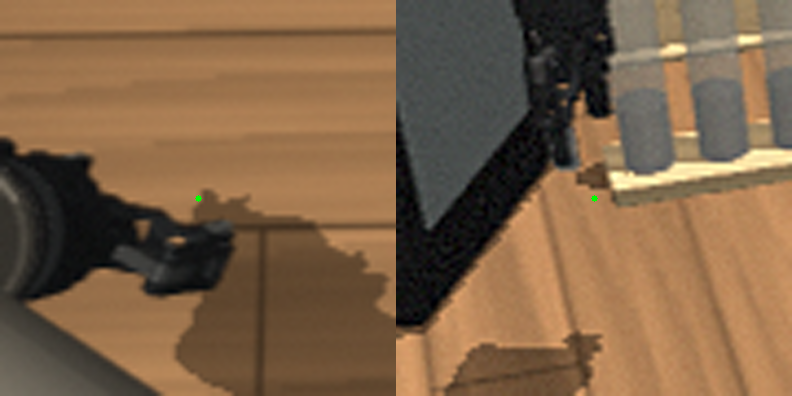

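jog_arm(rows=[{"x": 0,"y": 0,"z": -30,"ax": 0,"ay": 0,"az": 0,"fingers": 0},{"x": 0,"y": 0,"z": -30,"ax": 0,"ay": 0,"az": 0,"fingers": 0},{"x": -35,"y": -14,"z": 0,"ax": 0,"ay": 0,"az": 0,"fingers": 0},{"x": -35,"y": -14,"z": 0,"ax": 0,"ay": 0,"az": 0,"fingers": 0},{"x": -35,"y": -14,"z": 0,"ax": 0,"ay": 0,"az": 0,"fingers": 0},{"x": -35,"y": -14,"z": 0,"ax": 0,"ay": 0,"az": 0,"fingers": 0},{"x": -35,"y": -14,"z": 0,"ax": 0,"ay": 0,"az": 0,"fingers": 0},{"x": -35,"y": -14,"z": 0,"ax": 0,"ay": 0,"az": 0,"fingers": 0}])

```text
t: 6.2
eef_pos: [0.5349, -0.2371, 0.2016]
tool_rot: [0.0, 0.707, 0.707, 0.0]
contact_force: [0.8, -0.0, 0.3]
gripper_width: 0.001
grasp_force: 0.0
```

jog_arm(rows=[{"x": -35,"y": -14,"z": 0,"ax": 0,"ay": 0,"az": 0,"fingers": 0},{"x": -35,"y": -14,"z": 0,"ax": 0,"ay": 0,"az": 0,"fingers": 0},{"x": -35,"y": -14,"z": 0,"ax": 0,"ay": 0,"az": 0,"fingers": 0},{"x": -35,"y": -14,"z": 0,"ax": 0,"ay": 0,"az": 0,"fingers": 0},{"x": -35,"y": -14,"z": 0,"ax": 0,"ay": 0,"az": 0,"fingers": 0},{"x": 0,"y": 0,"z": 0,"ax": 0,"ay": 0,"az": 0,"fingers": 0},{"x": 0,"y": 0,"z": 0,"ax": 0,"ay": 0,"az": 0,"fingers": 0},{"x": 0,"y": 0,"z": 0,"ax": 0,"ay": 0,"az": 0,"fingers": 0}])

```text
t: 7.0
eef_pos: [0.4662, -0.41, 0.2012]
tool_rot: [-0.0, 0.707, 0.708, 0.0]
contact_force: [-0.1, -0.1, -0.6]
gripper_width: 0.002
grasp_force: 0.0
```

Run:
```python
from h import *
a=snap('top','t3.png');b=snap('side','s3.png'); p=np.array(bot.get_obs()['eef_pos']); print(p, ray(a,302,368,0))
o=[]
for c,f in((a,'t3'),(b,'s3')):
    im=cv2.imread(f'pics/{f}.png'); u,v=proj(c,p); x0=int(u)-45;y0=int(v)-45; print(f,u,v,x0,y0)
    cr=cv2.resize(im[y0:y0+90,x0:x0+90],None,fx=4.4,fy=4.4,interpolation=cv2.INTER_CUBIC); cv2.circle(cr,(int((u-x0)*4.4),int((v-y0)*4.4)),3,(0,255,0),-1); o.append(cr)
cv2.imwrite('pics/g5.png',np.hstack(o))
```

```text
[ 0.46625404 -0.40986353  0.20127596] [ 0.00298465 -0.00010143  0.        ]
t3 455.4344884629025 210.55138565475391 410 165
s3 327.01669575713765 303.2671994130452 282 258
```

View pics/g5.png

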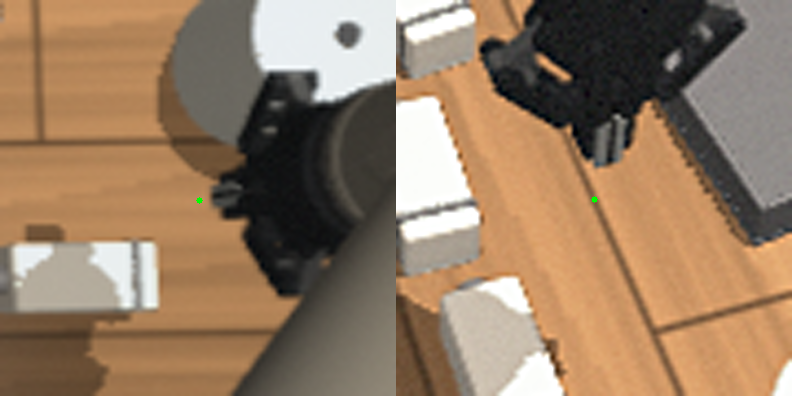

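Run:
```python
from h import *
a=bot.read_camera('top');b=bot.read_camera('side')
print(tri(a,(458.4,209.8),b,(330.2,295.7)))
o=bot.get_obs();print(o['q'])
```

```text
(array([ 0.46930062, -0.40837299,  0.22574908]), [0.0032, 0.0032])
[ 0.18038484  0.42516444  0.59850657  1.71130289 -0.26612115  1.08746274
  0.86371142]
```

jog_arm(rows=[{"x": 0,"y": 27,"z": 0,"ax": 0,"ay": 0,"az": 0,"fingers": 0},{"x": 0,"y": 27,"z": 0,"ax": 0,"ay": 0,"az": 0,"fingers": 0},{"x": 0,"y": 0,"z": 40,"ax": 0,"ay": 0,"az": 0,"fingers": 0},{"x": 0,"y": 0,"z": 40,"ax": 0,"ay": 0,"az": 0,"fingers": 0},{"x": 0,"y": 0,"z": 40,"ax": 0,"ay": 0,"az": 0,"fingers": 0},{"x": 0,"y": 0,"z": 30,"ax": 0,"ay": 0,"az": 0,"fingers": 0},{"x": 0,"y": 0,"z": 20,"ax": 0,"ay": 0,"az": 0,"fingers": 0},{"x": 0,"y": 0,"z": 5,"ax": 0,"ay": 0,"az": 0,"fingers": 0}])

```text
t: 8.0
eef_pos: [0.518, -0.4096, 0.0238]
tool_rot: [-0.002, 0.707, 0.707, -0.0]
contact_force: [0.5, 0.2, 0.0]
gripper_width: 0.0
grasp_force: 0.0
```

jog_arm(rows=[{"x": 0,"y": 0,"z": 3,"ax": 0,"ay": 0,"az": 0,"fingers": 0},{"x": 0,"y": 0,"z": 3,"ax": 0,"ay": 0,"az": 0,"fingers": 0},{"x": 0,"y": 0,"z": 3,"ax": 0,"ay": 0,"az": 0,"fingers": 0},{"x": 0,"y": 0,"z": 3,"ax": 0,"ay": 0,"az": 0,"fingers": 0},{"x": 0,"y": 0,"z": 3,"ax": 0,"ay": 0,"az": 0,"fingers": 0},{"x": 0,"y": 0,"z": 3,"ax": 0,"ay": 0,"az": 0,"fingers": 0},{"x": 0,"y": 0,"z": 0,"ax": 0,"ay": 0,"az": 0,"fingers": 0},{"x": 0,"y": 0,"z": 0,"ax": 0,"ay": 0,"az": 0,"fingers": 0}])

```text
t: 8.8
eef_pos: [0.5189, -0.4117, 0.0084]
tool_rot: [-0.0, 0.707, 0.707, -0.0]
contact_force: [0.3, -0.4, 0.2]
gripper_width: 0.001
grasp_force: 0.0
```

Run:
```python
from h import *
b=snap('side','s4.png'); p=np.array(bot.get_obs()['eef_pos']); u,v=proj(b,p);print(p,u,v)
im=cv2.imread('pics/s4.png')[int(v)-60:int(v)+40,int(u)-50:int(u)+50]
im=cv2.resize(im,None,fx=5,fy=5,interpolation=cv2.INTER_CUBIC); cv2.circle(im,(250,300),3,(0,255,0),-1); cv2.imwrite('pics/g6.png',im)
```

```text
[ 0.51896737 -0.41182073  0.00851316] 341.9768906691876 342.54048347814086
```

View pics/g6.png

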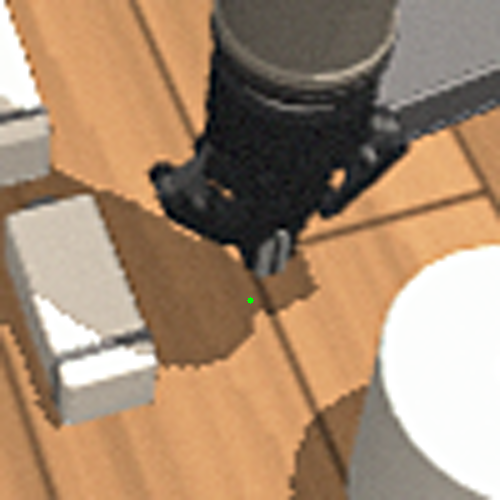

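jog_arm(rows=[{"x": 0,"y": 0,"z": 3,"ax": 0,"ay": 0,"az": 0,"fingers": 0},{"x": 0,"y": 0,"z": 3,"ax": 0,"ay": 0,"az": 0,"fingers": 0},{"x": 0,"y": 0,"z": 2,"ax": 0,"ay": 0,"az": 0,"fingers": 0},{"x": 0,"y": 0,"z": 2,"ax": 0,"ay": 0,"az": 0,"fingers": 0},{"x": 0,"y": 0,"z": 2,"ax": 0,"ay": 0,"az": 0,"fingers": 0},{"x": 0,"y": 0,"z": 2,"ax": 0,"ay": 0,"az": 0,"fingers": 0},{"x": 0,"y": 0,"z": 0,"ax": 0,"ay": 0,"az": 0,"fingers": 0},{"x": 0,"y": 0,"z": 0,"ax": 0,"ay": 0,"az": 0,"fingers": 0}])

```text
t: 9.65
eef_pos: [0.519, -0.4118, -0.0055]
tool_rot: [-0.0, 0.707, 0.707, -0.0]
contact_force: [-0.7, -0.1, -0.0]
gripper_width: -0.003
grasp_force: 0.0
```

jog_arm(rows=[{"x": 0,"y": 0,"z": 2,"ax": 0,"ay": 0,"az": 0,"fingers": 0},{"x": 0,"y": 0,"z": 2,"ax": 0,"ay": 0,"az": 0,"fingers": 0},{"x": 0,"y": 0,"z": 2,"ax": 0,"ay": 0,"az": 0,"fingers": 0},{"x": 0,"y": 0,"z": 2,"ax": 0,"ay": 0,"az": 0,"fingers": 0},{"x": 0,"y": 0,"z": 2,"ax": 0,"ay": 0,"az": 0,"fingers": 0},{"x": 0,"y": 0,"z": 0,"ax": 0,"ay": 0,"az": 0,"fingers": 0},{"x": 0,"y": 0,"z": 0,"ax": 0,"ay": 0,"az": 0,"fingers": 0},{"x": 0,"y": 0,"z": 0,"ax": 0,"ay": 0,"az": 0,"fingers": 0}])

```text
t: 10.45
eef_pos: [0.519, -0.4118, -0.0154]
tool_rot: [0.0, 0.707, 0.707, 0.0]
contact_force: [-0.9, 0.2, -0.0]
gripper_width: -0.002
grasp_force: 0.0
```

jog_arm(rows=[{"x": 0,"y": 0,"z": 2,"ax": 0,"ay": 0,"az": 0,"fingers": 0},{"x": 0,"y": 0,"z": 2,"ax": 0,"ay": 0,"az": 0,"fingers": 0},{"x": 0,"y": 0,"z": 2,"ax": 0,"ay": 0,"az": 0,"fingers": 0},{"x": 0,"y": 0,"z": 1,"ax": 0,"ay": 0,"az": 0,"fingers": 0},{"x": 0,"y": 0,"z": 1,"ax": 0,"ay": 0,"az": 0,"fingers": 0},{"x": 0,"y": 0,"z": 0,"ax": 0,"ay": 0,"az": 0,"fingers": 0},{"x": 0,"y": 0,"z": 0,"ax": 0,"ay": 0,"az": 0,"fingers": 0},{"x": 0,"y": 0,"z": 0,"ax": 0,"ay": 0,"az": 0,"fingers": 0}])

```text
t: 11.25
eef_pos: [0.519, -0.4118, -0.0234]
tool_rot: [0.0, 0.707, 0.707, 0.0]
contact_force: [-0.2, 0.3, 0.0]
gripper_width: 0.0
grasp_force: 0.0
```

jog_arm(rows=[{"x": 0,"y": 0,"z": 2,"ax": 0,"ay": 0,"az": 0,"fingers": 0},{"x": 0,"y": 0,"z": 2,"ax": 0,"ay": 0,"az": 0,"fingers": 0},{"x": 0,"y": 0,"z": 1,"ax": 0,"ay": 0,"az": 0,"fingers": 0},{"x": 0,"y": 0,"z": 1,"ax": 0,"ay": 0,"az": 0,"fingers": 0},{"x": 0,"y": 0,"z": 0,"ax": 0,"ay": 0,"az": 0,"fingers": 0},{"x": 0,"y": 0,"z": 0,"ax": 0,"ay": 0,"az": 0,"fingers": 0},{"x": 0,"y": 0,"z": 0,"ax": 0,"ay": 0,"az": 0,"fingers": 0},{"x": 0,"y": 0,"z": 0,"ax": 0,"ay": 0,"az": 0,"fingers": 0}])

```text
t: 12.05
eef_pos: [0.519, -0.4118, -0.0294]
tool_rot: [0.0, 0.707, 0.707, 0.0]
contact_force: [0.9, 1.2, -0.7]
gripper_width: 0.007
grasp_force: 0.0
```

jog_arm(rows=[{"x": 0,"y": 0,"z": 2,"ax": 0,"ay": 0,"az": 0,"fingers": 0},{"x": 0,"y": 0,"z": 2,"ax": 0,"ay": 0,"az": 0,"fingers": 0},{"x": 0,"y": 0,"z": 1,"ax": 0,"ay": 0,"az": 0,"fingers": 0},{"x": 0,"y": 0,"z": 1,"ax": 0,"ay": 0,"az": 0,"fingers": 0},{"x": 0,"y": 0,"z": 0,"ax": 0,"ay": 0,"az": 0,"fingers": 0},{"x": 0,"y": 0,"z": 0,"ax": 0,"ay": 0,"az": 0,"fingers": 0},{"x": 0,"y": 0,"z": 0,"ax": 0,"ay": 0,"az": 0,"fingers": 0},{"x": 0,"y": 0,"z": 0,"ax": 0,"ay": 0,"az": 0,"fingers": 0}])

```text
t: 12.85
eef_pos: [0.519, -0.4118, -0.0354]
tool_rot: [0.0, 0.707, 0.707, 0.0]
contact_force: [0.8, 0.4, 0.4]
gripper_width: -0.003
grasp_force: 0.0
```

Run:
```python
from h import *
print(bot.get_obs())
a=snap('top','t5.png');b=snap('side','s5.png'); p=np.array(bot.get_obs()['eef_pos']);o=[]
for c,f in((a,'t5'),(b,'s5')):
    im=cv2.imread(f'pics/{f}.png'); u,v=proj(c,p); x0=int(u)-40;y0=int(v)-50; print(f,u,v,x0,y0)
    cr=cv2.resize(im[y0:y0+80,x0:x0+80],None,fx=5,fy=5,interpolation=cv2.INTER_CUBIC); cv2.circle(cr,(int((u-x0)*5),int((v-y0)*5)),2,(0,255,0),-1); o.append(cr)
cv2.imwrite('pics/g7.png',np.hstack(o))
```

```text
{'t': 12.85, 'q': array([ 0.27577705,  0.76950562,  0.4342547 ,  1.75025843, -0.4579775 ,
        0.72373457,  0.95011313]), 'joint_vel': array([-0.00111507, -0.00016459, -0.00167244, -0.00028502, -0.00063617,
       -0.00145328,  0.00038699]), 'joint_torque': array([ 3.77048913e-03, -6.31624460e+01,  1.08194321e+01, -1.86635453e+01,
        9.72500624e-03,  1.60821972e-03, -4.21984453e-05]), 'eef_pos': array([ 0.5190377 , -0.41176896, -0.03543956]), 'tool_rot': array([5.55008945e-05, 7.07462798e-01, 7.06750582e-01, 3.06384260e-05]), 'contact_force': array([0.83007732, 0.40423275, 0.37962969]), 'torque': array([-0.0306036 , -0.01347497,  0.02265439]), 'grasp_force': 0.0, 'gripper_width': -0.0027322611953576217}
t5 424.9130607459388 200.45665404787087 384 150
s5 340.55382744271645 351.1986598043136 300 301
```

View pics/g7.png

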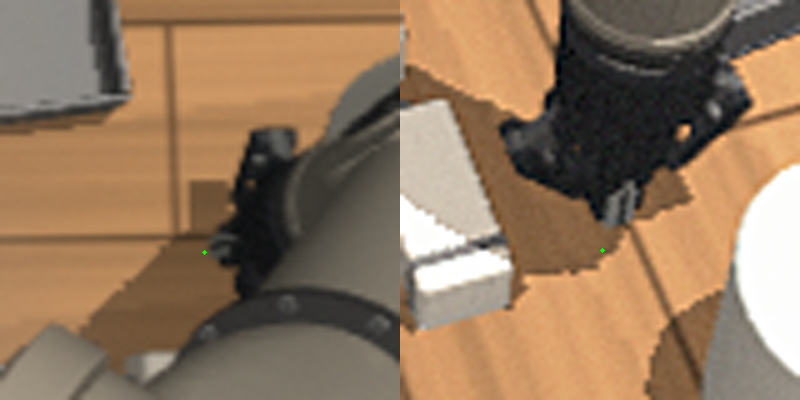

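Run:
```python
from h import *
a=bot.read_camera('top');b=bot.read_camera('side')
print(tri(a,(425.6,199.4),b,(343,346.4)), ray(b,343,346.4,0), ray(a,425.6,199.4,0))
```

```text
(array([ 0.522988  , -0.40890168, -0.01852955]), [0.0024, 0.0024]) [ 0.5198604  -0.41835558  0.        ] [ 0.51872346 -0.40175896  0.        ]
```

jog_arm(rows=[{"x": 0,"y": 0,"z": 1,"ax": 0,"ay": 0,"az": 0,"fingers": 0},{"x": 0,"y": 0,"z": 1,"ax": 0,"ay": 0,"az": 0,"fingers": 0},{"x": 0,"y": 0,"z": 1,"ax": 0,"ay": 0,"az": 0,"fingers": 0},{"x": 0,"y": 0,"z": 1,"ax": 0,"ay": 0,"az": 0,"fingers": 0},{"x": 0,"y": 0,"z": 0,"ax": 0,"ay": 0,"az": 0,"fingers": 0},{"x": 0,"y": 0,"z": 0,"ax": 0,"ay": 0,"az": 0,"fingers": 0},{"x": 0,"y": 0,"z": 0,"ax": 0,"ay": 0,"az": 0,"fingers": 0},{"x": 0,"y": 0,"z": 0,"ax": 0,"ay": 0,"az": 0,"fingers": 0}])

```text
t: 13.85
eef_pos: [0.519, -0.4117, -0.0395]
tool_rot: [-0.0, 0.707, 0.707, 0.0]
contact_force: [0.2, 0.9, 0.4]
gripper_width: -0.001
grasp_force: 0.0
```

jog_arm(rows=[{"x": 0,"y": 0,"z": 1,"ax": 0,"ay": 0,"az": 0,"fingers": 0},{"x": 0,"y": 0,"z": 1,"ax": 0,"ay": 0,"az": 0,"fingers": 0},{"x": 0,"y": 0,"z": 1,"ax": 0,"ay": 0,"az": 0,"fingers": 0},{"x": 0,"y": 0,"z": 1,"ax": 0,"ay": 0,"az": 0,"fingers": 0},{"x": 0,"y": 0,"z": 0,"ax": 0,"ay": 0,"az": 0,"fingers": 0},{"x": 0,"y": 0,"z": 0,"ax": 0,"ay": 0,"az": 0,"fingers": 0},{"x": 0,"y": 0,"z": 0,"ax": 0,"ay": 0,"az": 0,"fingers": 0},{"x": 0,"y": 0,"z": 0,"ax": 0,"ay": 0,"az": 0,"fingers": 0}])

```text
t: 14.65
eef_pos: [0.5191, -0.4117, -0.0398]
tool_rot: [-0.0, 0.708, 0.707, 0.001]
contact_force: [-7.7, 9.1, 31.0]
gripper_width: 0.002
grasp_force: 15.7
```

jog_arm(rows=[{"x": 0,"y": 0,"z": -40,"ax": 0,"ay": 0,"az": 0,"fingers": 0},{"x": 0,"y": 0,"z": -45,"ax": 0,"ay": 0,"az": 0,"fingers": 0},{"x": 0,"y": 0,"z": -45,"ax": 0,"ay": 0,"az": 0,"fingers": 0},{"x": 40,"y": 9,"z": -30,"ax": 0,"ay": 0,"az": 0,"fingers": 60},{"x": 42,"y": 9,"z": -30,"ax": 0,"ay": 0,"az": 0,"fingers": 85},{"x": 42,"y": 9,"z": -14,"ax": 0,"ay": 0,"az": 0,"fingers": 85},{"x": 42,"y": 9,"z": 0,"ax": 0,"ay": 0,"az": 0,"fingers": 85},{"x": 42,"y": 9,"z": 0,"ax": 0,"ay": 0,"az": 0,"fingers": 85}])

```text
t: 15.45
eef_pos: [0.5642, -0.2047, 0.1595]
tool_rot: [0.001, 0.708, 0.707, 0.001]
contact_force: [0.1, 0.1, 0.6]
gripper_width: 0.844
grasp_force: 0.0
```

jog_arm(rows=[{"x": 42,"y": 9,"z": 0,"ax": 0,"ay": 0,"az": 0,"fingers": 85},{"x": 42,"y": 9,"z": 0,"ax": 0,"ay": 0,"az": 0,"fingers": 85},{"x": 42,"y": 9,"z": 0,"ax": 0,"ay": 0,"az": 0,"fingers": 85},{"x": 42,"y": 9,"z": 0,"ax": 0,"ay": 0,"az": 0,"fingers": 85},{"x": 42,"y": 10,"z": 0,"ax": 0,"ay": 0,"az": 0,"fingers": 85},{"x": 41,"y": 10,"z": 0,"ax": 0,"ay": 0,"az": 0,"fingers": 85},{"x": 0,"y": 0,"z": 0,"ax": 0,"ay": 0,"az": 0,"fingers": 85},{"x": 0,"y": 0,"z": 0,"ax": 0,"ay": 0,"az": 0,"fingers": 85}])

```text
t: 16.25
eef_pos: [0.6198, 0.0459, 0.1584]
tool_rot: [-0.0, 0.706, 0.708, -0.0]
contact_force: [-0.5, -0.9, 0.0]
gripper_width: 0.995
grasp_force: 0.0
```

jog_arm(rows=[{"x": 0,"y": 0,"z": 25,"ax": 0,"ay": 0,"az": 0,"fingers": 85},{"x": 0,"y": 0,"z": 25,"ax": 0,"ay": 0,"az": 0,"fingers": 85},{"x": 0,"y": 0,"z": 25,"ax": 0,"ay": 0,"az": 0,"fingers": 85},{"x": 0,"y": 0,"z": 25,"ax": 0,"ay": 0,"az": 0,"fingers": 85},{"x": 0,"y": 0,"z": 11,"ax": 0,"ay": 0,"az": 0,"fingers": 85},{"x": 0,"y": 0,"z": 0,"ax": 0,"ay": 0,"az": 0,"fingers": 40},{"x": 0,"y": 0,"z": 0,"ax": 0,"ay": 0,"az": 0,"fingers": 10},{"x": 0,"y": 0,"z": 0,"ax": 0,"ay": 0,"az": 0,"fingers": 10}], force=40)

```text
t: 17.05
eef_pos: [0.621, 0.0442, 0.0491]
tool_rot: [0.001, 0.708, 0.707, 0.001]
contact_force: [1.1, -0.1, -0.2]
gripper_width: 0.513
grasp_force: 0.0
```

jog_arm(rows=[{"x": 0,"y": 0,"z": 0,"ax": 0,"ay": 0,"az": 0,"fingers": 10},{"x": 0,"y": 0,"z": 0,"ax": 0,"ay": 0,"az": 0,"fingers": 10},{"x": 0,"y": 0,"z": 0,"ax": 0,"ay": 0,"az": 0,"fingers": 10},{"x": 0,"y": 0,"z": 0,"ax": 0,"ay": 0,"az": 0,"fingers": 10},{"x": 0,"y": 0,"z": 0,"ax": 0,"ay": 0,"az": 0,"fingers": 10},{"x": 0,"y": 0,"z": 0,"ax": 0,"ay": 0,"az": 0,"fingers": 10},{"x": 0,"y": 0,"z": 0,"ax": 0,"ay": 0,"az": 0,"fingers": 10},{"x": 0,"y": 0,"z": 0,"ax": 0,"ay": 0,"az": 0,"fingers": 10}])

```text
t: 17.85
eef_pos: [0.6207, 0.0446, 0.0485]
tool_rot: [0.0, 0.707, 0.707, 0.001]
contact_force: [-0.5, 0.0, 6.2]
gripper_width: 0.243
grasp_force: 39.2
```

Run:
```python
import numpy as np
def arc(E,R,p0,p1,n):
    ph=np.linspace(p0,p1,n+1); P=np.c_[E[1]-R*np.cos(ph),E[0]-R*np.sin(ph)]*1000
    D=np.diff(np.round(P-P[0]),axis=0).astype(int); print(D.tolist(), D.sum(0), P[-1][::-1])
arc((.65,.166),.125,.2345,2.97,24)
```

```text
[[4, -14], [6, -13], [7, -12], [8, -12], [10, -10], [11, -9], [11, -8], [13, -7], [13, -5], [14, -4], [14, -2], [15, 0], [14, 1], [14, 3], [13, 5], [13, 6], [12, 7], [12, 9], [10, 10], [9, 11], [7, 12], [7, 12], [5, 14], [3, 14]] [245   8] [628.65602138 289.16425852]
```

jog_arm(rows=[{"x": 4,"y": -14,"z": 0,"ax": 0,"ay": 0,"az": 0,"fingers": 10},{"x": 6,"y": -13,"z": 0,"ax": 0,"ay": 0,"az": 0,"fingers": 10},{"x": 7,"y": -12,"z": 0,"ax": 0,"ay": 0,"az": 0,"fingers": 10},{"x": 8,"y": -12,"z": 0,"ax": 0,"ay": 0,"az": 0,"fingers": 10},{"x": 10,"y": -10,"z": 0,"ax": 0,"ay": 0,"az": 0,"fingers": 10},{"x": 11,"y": -9,"z": 0,"ax": 0,"ay": 0,"az": 0,"fingers": 10},{"x": 11,"y": -8,"z": 0,"ax": 0,"ay": 0,"az": 0,"fingers": 10},{"x": 13,"y": -7,"z": 0,"ax": 0,"ay": 0,"az": 0,"fingers": 10}])

```text
t: 18.65
eef_pos: [0.5355, 0.1148, 0.0485]
tool_rot: [0.0, 0.708, 0.706, 0.001]
contact_force: [0.7, 0.7, 7.1]
gripper_width: 0.243
grasp_force: 39.6
```

jog_arm(rows=[{"x": 13,"y": -5,"z": 0,"ax": 0,"ay": 0,"az": 0,"fingers": 10},{"x": 14,"y": -4,"z": 0,"ax": 0,"ay": 0,"az": 0,"fingers": 10},{"x": 14,"y": -2,"z": 0,"ax": 0,"ay": 0,"az": 0,"fingers": 10},{"x": 15,"y": 0,"z": 0,"ax": 0,"ay": 0,"az": 0,"fingers": 10},{"x": 14,"y": 1,"z": 0,"ax": 0,"ay": 0,"az": 0,"fingers": 10},{"x": 14,"y": 3,"z": 0,"ax": 0,"ay": 0,"az": 0,"fingers": 10},{"x": 13,"y": 5,"z": 0,"ax": 0,"ay": 0,"az": 0,"fingers": 10},{"x": 13,"y": 6,"z": 0,"ax": 0,"ay": 0,"az": 0,"fingers": 10}])

```text
t: 19.45
eef_pos: [0.5399, 0.2258, 0.0486]
tool_rot: [0.0, 0.707, 0.707, 0.001]
contact_force: [1.6, -0.1, 7.8]
gripper_width: 0.249
grasp_force: 39.7
```

```bash
cat >> h.py <<'E'
def inn():  # elbow knob by dark blob in both views -> print blobs
    A=snap('top','tx.png');B=snap('side','sx.png')
E
python3 - <<'E'
from h import *
o=bot.get_obs();print(o['eef_pos'],o['contact_force'],o['gripper_width'],o['grasp_force'])
E
```

```text
[0.53990169 0.22583195 0.04864958] [ 1.57223777 -0.11750247  7.75884547] 0.24895833952058183 39.668782353401184
```

jog_arm(rows=[{"x": 12,"y": 7,"z": 0,"ax": 0,"ay": 0,"az": 0,"fingers": 10},{"x": 12,"y": 9,"z": 0,"ax": 0,"ay": 0,"az": 0,"fingers": 10},{"x": 10,"y": 10,"z": 0,"ax": 0,"ay": 0,"az": 0,"fingers": 10},{"x": 9,"y": 11,"z": 0,"ax": 0,"ay": 0,"az": 0,"fingers": 10},{"x": 7,"y": 12,"z": 0,"ax": 0,"ay": 0,"az": 0,"fingers": 10},{"x": 7,"y": 12,"z": 0,"ax": 0,"ay": 0,"az": 0,"fingers": 10},{"x": 5,"y": 14,"z": 0,"ax": 0,"ay": 0,"az": 0,"fingers": 10},{"x": 3,"y": 14,"z": 0,"ax": 0,"ay": 0,"az": 0,"fingers": 10}])

```text
t: 20.25
eef_pos: [0.6271, 0.2884, 0.0483]
tool_rot: [-0.001, 0.707, 0.707, -0.002]
contact_force: [-31.5, -15.4, 24.1]
gripper_width: 0.243
grasp_force: 42.4
```

jog_arm(rows=[{"x": 0,"y": 0,"z": 0,"ax": 0,"ay": 0,"az": 0,"fingers": 10},{"x": 0,"y": 0,"z": 0,"ax": 0,"ay": 0,"az": 0,"fingers": 10},{"x": 0,"y": 1,"z": 0,"ax": 0,"ay": 0,"az": 0,"fingers": 10},{"x": 0,"y": 1,"z": 0,"ax": 0,"ay": 0,"az": 0,"fingers": 10},{"x": 0,"y": 1,"z": 0,"ax": 0,"ay": 0,"az": 0,"fingers": 10},{"x": 0,"y": 0,"z": 0,"ax": 0,"ay": 0,"az": 0,"fingers": 10},{"x": 0,"y": 0,"z": 0,"ax": 0,"ay": 0,"az": 0,"fingers": 10},{"x": 0,"y": 0,"z": 0,"ax": 0,"ay": 0,"az": 0,"fingers": 10}])

```text
t: 21.05
eef_pos: [0.6269, 0.2875, 0.0484]
tool_rot: [-0.002, 0.708, 0.707, -0.004]
contact_force: [-16.3, -6.1, 19.4]
gripper_width: 0.25
grasp_force: 41.4
```

Run:
```python
from h import *
a=snap('top','t6.png');b=snap('side','s6.png')
A=cv2.imread('pics/t6.png')[100:240,180:370];B=cv2.imread('pics/s6.png')[120:260,210:400]
cv2.imwrite('pics/g8.png',cv2.resize(np.hstack([A,B]),None,fx=2.1,fy=2.1,interpolation=cv2.INTER_CUBIC))
```

```text
(no output)
```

View pics/g8.png

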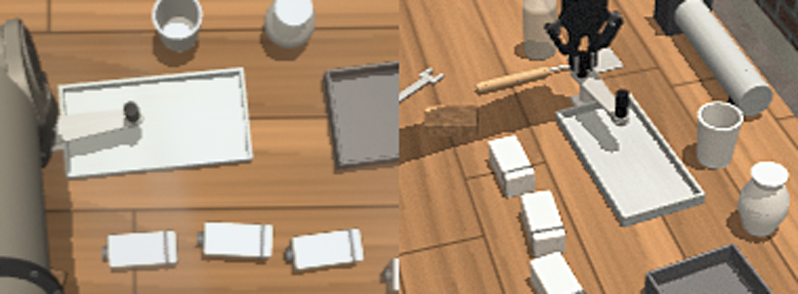

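jog_arm(rows=[{"x": 0,"y": 0,"z": 0,"ax": 0,"ay": 0,"az": 0,"fingers": 60},{"x": 0,"y": 0,"z": 0,"ax": 0,"ay": 0,"az": 0,"fingers": 75},{"x": 0,"y": 0,"z": 0,"ax": 0,"ay": 0,"az": 0,"fingers": 75},{"x": 0,"y": 0,"z": -30,"ax": 0,"ay": 0,"az": 0,"fingers": 75},{"x": 0,"y": 0,"z": -40,"ax": 0,"ay": 0,"az": 0,"fingers": 85},{"x": -40,"y": 6,"z": 0,"ax": 0,"ay": 0,"az": 0,"fingers": 85},{"x": -40,"y": 6,"z": 0,"ax": 0,"ay": 0,"az": 0,"fingers": 85},{"x": -40,"y": 6,"z": 0,"ax": 0,"ay": 0,"az": 0,"fingers": 85}])

```text
t: 21.95
eef_pos: [0.6494, 0.1687, 0.1178]
tool_rot: [0.0, 0.707, 0.707, 0.0]
contact_force: [1.0, 0.8, -0.3]
gripper_width: 0.995
grasp_force: 0.0
```

jog_arm(rows=[{"x": 0,"y": 0,"z": 0,"ax": 0,"ay": 0,"az": 0,"fingers": 85},{"x": 0,"y": 0,"z": 20,"ax": 0,"ay": 0,"az": 0,"fingers": 85},{"x": 0,"y": 0,"z": 25,"ax": 0,"ay": 0,"az": 0,"fingers": 85},{"x": 0,"y": 0,"z": 25,"ax": 0,"ay": 0,"az": 0,"fingers": 85},{"x": 0,"y": 0,"z": 0,"ax": 0,"ay": 0,"az": 0,"fingers": 85},{"x": 0,"y": 0,"z": 0,"ax": 0,"ay": 0,"az": 0,"fingers": 40},{"x": 0,"y": 0,"z": 0,"ax": 0,"ay": 0,"az": 0,"fingers": 10},{"x": 0,"y": 0,"z": 0,"ax": 0,"ay": 0,"az": 0,"fingers": 10}])

```text
t: 22.75
eef_pos: [0.6501, 0.1699, 0.0492]
tool_rot: [0.001, 0.707, 0.707, 0.001]
contact_force: [0.3, -0.4, 0.1]
gripper_width: 0.516
grasp_force: 0.0
```

jog_arm(rows=[{"x": 0,"y": 0,"z": 0,"ax": 0,"ay": 0,"az": 0,"fingers": 10},{"x": 0,"y": 0,"z": 0,"ax": 0,"ay": 0,"az": 0,"fingers": 10},{"x": 0,"y": 0,"z": 0,"ax": 0,"ay": 0,"az": 0,"fingers": 10},{"x": 0,"y": 0,"z": 0,"ax": 0,"ay": 0,"az": 0,"fingers": 10},{"x": 0,"y": 0,"z": 0,"ax": 0,"ay": 0,"az": 0,"fingers": 10},{"x": 0,"y": 0,"z": 0,"ax": 0,"ay": 0,"az": 0,"fingers": 10},{"x": 0,"y": 0,"z": 0,"ax": 0,"ay": 0,"az": 0,"fingers": 10},{"x": 0,"y": 0,"z": 0,"ax": 0,"ay": 0,"az": 0,"fingers": 10}])

```text
t: 23.55
eef_pos: [0.6499, 0.1698, 0.0488]
tool_rot: [0.0, 0.707, 0.707, 0.001]
contact_force: [0.2, 0.3, 6.1]
gripper_width: 0.247
grasp_force: 39.0
```

```bash
cat > arc.py <<'E'
import numpy as np
def arc(E,R,p0,p1,n):
    ph=np.linspace(p0,p1,n+1); P=np.c_[E[1]-R*np.cos(ph),E[0]-R*np.sin(ph)]*1000
    D=np.diff(np.round(P-P[0]),axis=0).astype(int); print(D.tolist(), D.sum(0), P[0][::-1],P[-1][::-1])
E
python3 -c "
from arc import *
from station import bot
p=bot.get_obs()['eef_pos'];print(p)
arc((.644,.309),.14,-.045,1.72,16)"
```

```text
[0.64989468 0.16975953 0.04879516]
[[0, -15], [2, -16], [4, -15], [5, -14], [6, -14], [9, -13], [9, -12], [11, -11], [12, -10], [13, -8], [14, -7], [15, -5], [15, -4], [15, -2], [15, 0], [16, 1]] [ 161 -145] [650.29787397 169.14172608] [505.55543276 329.81109804]
```

Gripped. Swinging.

jog_arm(rows=[{"x": 0,"y": -15,"z": 0,"ax": 0,"ay": 0,"az": 0,"fingers": 10},{"x": 2,"y": -16,"z": 0,"ax": 0,"ay": 0,"az": 0,"fingers": 10},{"x": 4,"y": -15,"z": 0,"ax": 0,"ay": 0,"az": 0,"fingers": 10},{"x": 5,"y": -14,"z": 0,"ax": 0,"ay": 0,"az": 0,"fingers": 10},{"x": 6,"y": -14,"z": 0,"ax": 0,"ay": 0,"az": 0,"fingers": 10},{"x": 9,"y": -13,"z": 0,"ax": 0,"ay": 0,"az": 0,"fingers": 10},{"x": 9,"y": -12,"z": 0,"ax": 0,"ay": 0,"az": 0,"fingers": 10},{"x": 11,"y": -11,"z": 0,"ax": 0,"ay": 0,"az": 0,"fingers": 10}])

```text
t: 24.35
eef_pos: [0.5393, 0.2153, 0.0487]
tool_rot: [0.0, 0.708, 0.706, 0.0]
contact_force: [-0.2, -1.2, 8.4]
gripper_width: 0.244
grasp_force: 40.0
```

jog_arm(rows=[{"x": 12,"y": -10,"z": 0,"ax": 0,"ay": 0,"az": 0,"fingers": 10},{"x": 13,"y": -8,"z": 0,"ax": 0,"ay": 0,"az": 0,"fingers": 10},{"x": 14,"y": -7,"z": 0,"ax": 0,"ay": 0,"az": 0,"fingers": 10},{"x": 15,"y": -5,"z": 0,"ax": 0,"ay": 0,"az": 0,"fingers": 10},{"x": 15,"y": -4,"z": 0,"ax": 0,"ay": 0,"az": 0,"fingers": 10},{"x": 15,"y": -2,"z": 0,"ax": 0,"ay": 0,"az": 0,"fingers": 10},{"x": 15,"y": 0,"z": 0,"ax": 0,"ay": 0,"az": 0,"fingers": 10},{"x": 15,"y": 1,"z": 0,"ax": 0,"ay": 0,"az": 0,"fingers": 10}])

```text
t: 25.15
eef_pos: [0.5033, 0.3249, 0.048]
tool_rot: [0.002, 0.708, 0.707, -0.004]
contact_force: [-6.7, -39.2, 28.1]
gripper_width: 0.246
grasp_force: 42.2
```

jog_arm(rows=[{"x": 0,"y": 0,"z": 0,"ax": 0,"ay": 0,"az": 0,"fingers": 10},{"x": 0,"y": 0,"z": 0,"ax": 0,"ay": 0,"az": 0,"fingers": 10},{"x": 0,"y": 0,"z": 0,"ax": 0,"ay": 0,"az": 0,"fingers": 60},{"x": 0,"y": 0,"z": 0,"ax": 0,"ay": 0,"az": 0,"fingers": 80},{"x": 0,"y": 0,"z": 0,"ax": 0,"ay": 0,"az": 0,"fingers": 80},{"x": 0,"y": 0,"z": -30,"ax": 0,"ay": 0,"az": 0,"fingers": 80},{"x": 0,"y": 0,"z": -40,"ax": 0,"ay": 0,"az": 0,"fingers": 85},{"x": 0,"y": 0,"z": -40,"ax": 0,"ay": 0,"az": 0,"fingers": 85}])

```text
t: 25.95
eef_pos: [0.5036, 0.33, 0.1584]
tool_rot: [0.0, 0.707, 0.707, -0.001]
contact_force: [0.7, 0.2, -0.1]
gripper_width: 0.993
grasp_force: 0.0
```

```bash
cat >> h.py <<'E'
def packs(c=None):
    c=c or bot.read_camera('top'); im=cv2.cvtColor(c['pixels'],cv2.COLOR_RGB2BGR); hsv=cv2.cvtColor(im,cv2.COLOR_BGR2HSV)
    m=((hsv[...,1]<45)&(hsv[...,2]>150)).astype(np.uint8); m[:190]=0;m[260:]=0;m[:,:225]=0;m[:,460:]=0
    n,l,s,ce=cv2.connectedComponentsWithStats(m)
    for i in range(1,n):
        if s[i,4]<150: continue
        W=np.array([ray(c,u,v,.044)[:2] for v,u in np.argwhere(l==i)],np.float32)
        r=cv2.minAreaRect(W); a=r[2] if r[1][0]<r[1][1] else r[2]-90
        print('pack',np.round(r[0],3),np.round(r[1],3),'long-axis yaw from y (ccw)',round(a,1))
E
python3 - <<'E'
from h import *
packs(); c=snap('top','t7.png')
im=cv2.imread('pics/t7.png'); print(dark(im,190,300,120,230,70))
E
```

```text
pack [0.477 0.021] [0.098 0.046] long-axis yaw from y (ccw) -0.9
pack [ 0.461 -0.109] [0.046 0.1  ] long-axis yaw from y (ccw) 7.3
pack [0.465 0.162] [0.046 0.1  ] long-axis yaw from y (ccw) 3.2
pack [ 0.446 -0.411] [0.083 0.046] long-axis yaw from y (ccw) -0.9
pack [ 0.421 -0.253] [0.098 0.046] long-axis yaw from y (ccw) -0.9
[([190, 160, 4, 8, 24], [191.2, 163.9]), ([190, 202, 6, 7, 36], [192.3, 205.0])]
```

jog_arm(rows=[{"x": -42,"y": -10,"z": 0,"ax": 0,"ay": 0,"az": 0,"fingers": 85},{"x": -42,"y": -10,"z": 0,"ax": 0,"ay": 0,"az": 0,"fingers": 85},{"x": -42,"y": -10,"z": 0,"ax": 0,"ay": 0,"az": 0,"fingers": 85},{"x": -42,"y": -9,"z": 0,"ax": 0,"ay": 0,"az": 0,"fingers": 85},{"x": 0,"y": 0,"z": 0,"ax": 0,"ay": 0,"az": -3,"fingers": 85},{"x": 0,"y": 0,"z": 40,"ax": 0,"ay": 0,"az": 0,"fingers": 85},{"x": 0,"y": 0,"z": 40,"ax": 0,"ay": 0,"az": 0,"fingers": 85},{"x": 0,"y": 0,"z": 40,"ax": 0,"ay": 0,"az": 0,"fingers": 85}])

```text
t: 26.85
eef_pos: [0.465, 0.1624, 0.0362]
tool_rot: [0.0, 0.688, 0.725, 0.001]
contact_force: [1.0, 1.4, -0.1]
gripper_width: 0.997
grasp_force: 0.0
```

jog_arm(rows=[{"x": 0,"y": 0,"z": 30,"ax": 0,"ay": 0,"az": 0,"fingers": 85},{"x": 0,"y": 0,"z": 25,"ax": 0,"ay": 0,"az": 0,"fingers": 85},{"x": 0,"y": 0,"z": 13,"ax": 0,"ay": 0,"az": 0,"fingers": 85},{"x": 0,"y": 0,"z": 0,"ax": 0,"ay": 0,"az": 0,"fingers": 60},{"x": 0,"y": 0,"z": 0,"ax": 0,"ay": 0,"az": 0,"fingers": 35},{"x": 0,"y": 0,"z": 0,"ax": 0,"ay": 0,"az": 0,"fingers": 35},{"x": 0,"y": 0,"z": 0,"ax": 0,"ay": 0,"az": 0,"fingers": 35},{"x": 0,"y": 0,"z": 0,"ax": 0,"ay": 0,"az": 0,"fingers": 35}], force=50)

```text
t: 27.65
eef_pos: [0.4657, 0.1622, -0.0292]
tool_rot: [0.0, 0.689, 0.725, 0.001]
contact_force: [-2.0, 0.0, 8.3]
gripper_width: 0.555
grasp_force: 53.7
```

jog_arm(rows=[{"x": 0,"y": 0,"z": 0,"ax": 0,"ay": 0,"az": 0,"fingers": 35},{"x": 0,"y": 0,"z": 0,"ax": 0,"ay": 0,"az": 0,"fingers": 35},{"x": 0,"y": 0,"z": -30,"ax": 0,"ay": 0,"az": 0,"fingers": 35},{"x": 0,"y": 0,"z": -40,"ax": 0,"ay": 0,"az": 0,"fingers": 35},{"x": 0,"y": 0,"z": -40,"ax": 0,"ay": 0,"az": 0,"fingers": 35},{"x": 0,"y": 0,"z": -10,"ax": 0,"ay": 0,"az": 0,"fingers": 35},{"x": 0,"y": 0,"z": 0,"ax": 0,"ay": 0,"az": 0,"fingers": 35},{"x": 0,"y": 0,"z": 0,"ax": 0,"ay": 0,"az": 0,"fingers": 35}])

```text
t: 28.45
eef_pos: [0.4637, 0.1617, 0.0885]
tool_rot: [-0.0, 0.688, 0.725, -0.001]
contact_force: [-1.0, 0.2, -6.0]
gripper_width: 0.554
grasp_force: 55.1
```

jog_arm(rows=[{"x": 0,"y": 0,"z": 0,"ax": 0,"ay": 0,"az": -8.2,"fingers": 35},{"x": 0,"y": 0,"z": 0,"ax": 0,"ay": 0,"az": -8.2,"fingers": 35},{"x": 0,"y": 0,"z": 0,"ax": 0,"ay": 0,"az": -8.2,"fingers": 35},{"x": 0,"y": 0,"z": 0,"ax": 0,"ay": 0,"az": -8.2,"fingers": 35},{"x": 0,"y": 0,"z": 0,"ax": 0,"ay": 0,"az": -8.2,"fingers": 35},{"x": 0,"y": 0,"z": 0,"ax": 0,"ay": 0,"az": -8.2,"fingers": 35},{"x": 0,"y": 0,"z": 0,"ax": 0,"ay": 0,"az": -8.2,"fingers": 35},{"x": 0,"y": 0,"z": 0,"ax": 0,"ay": 0,"az": -8.2,"fingers": 35}])

```text
t: 29.25
eef_pos: [0.4632, 0.161, 0.0873]
tool_rot: [-0.002, 0.183, 0.983, -0.001]
contact_force: [-0.0, 0.6, -5.0]
gripper_width: 0.556
grasp_force: 55.1
```

jog_arm(rows=[{"x": 0,"y": 0,"z": 0,"ax": 0,"ay": 0,"az": -8.2,"fingers": 35},{"x": 0,"y": 0,"z": 0,"ax": 0,"ay": 0,"az": -8.2,"fingers": 35},{"x": 0,"y": 0,"z": 0,"ax": 0,"ay": 0,"az": -7.8,"fingers": 35},{"x": -40,"y": 10,"z": 0,"ax": 0,"ay": 0,"az": 0,"fingers": 35},{"x": -40,"y": 10,"z": 0,"ax": 0,"ay": 0,"az": 0,"fingers": 35},{"x": -40,"y": 10,"z": 0,"ax": 0,"ay": 0,"az": 0,"fingers": 35},{"x": -40,"y": 10,"z": 0,"ax": 0,"ay": 0,"az": 0,"fingers": 35},{"x": -32,"y": 10,"z": 0,"ax": 0,"ay": 0,"az": 0,"fingers": 35}])

```text
t: 30.05
eef_pos: [0.6547, 0.2206, 0.0859]
tool_rot: [-0.002, -0.024, 1.0, -0.001]
contact_force: [0.2, 0.7, -4.1]
gripper_width: 0.556
grasp_force: 54.9
```

```bash
cat >> h.py <<'E'
def go(x,y,yaw=None):
    o=bot.get_obs(); p=o['eef_pos']; w,a,b,c=o['tool_rot']; ty=np.degrees(np.arctan2(1-2*(a*a+c*c),2*(a*b-w*c)))
    t=np.radians(ty); d=np.array([x,y])-p[:2]
    print('p',np.round(p,4),'tool-y deg',round(ty,2),'toolx',round(1000*(-np.sin(t)*d[0]+np.cos(t)*d[1]),1),'tooly',round(1000*(np.cos(t)*d[0]+np.sin(t)*d[1]),1),'F',np.round(o['contact_force'],1), 'az', None if yaw is None else round(ty-yaw,1))
E
python3 -c "
from h import *
go(.653,.221,92.75)"
```

```text
p [0.6547 0.2206 0.0859] tool-y deg 92.72 toolx 1.7 tooly 0.5 F [ 0.2  0.7 -4.1] az -0.0
```

jog_arm(rows=[{"x": 0,"y": 0,"z": 30,"ax": 0,"ay": 0,"az": 0,"fingers": 35},{"x": 0,"y": 0,"z": 30,"ax": 0,"ay": 0,"az": 0,"fingers": 35},{"x": 0,"y": 0,"z": 25,"ax": 0,"ay": 0,"az": 0,"fingers": 35},{"x": 0,"y": 0,"z": 14,"ax": 0,"ay": 0,"az": 0,"fingers": 35},{"x": 0,"y": 0,"z": 8,"ax": 0,"ay": 0,"az": 0,"fingers": 35},{"x": 0,"y": 0,"z": 0,"ax": 0,"ay": 0,"az": 0,"fingers": 35},{"x": 0,"y": 0,"z": 0,"ax": 0,"ay": 0,"az": 0,"fingers": 35},{"x": 0,"y": 0,"z": 0,"ax": 0,"ay": 0,"az": 0,"fingers": 64}])

```text
t: 30.85
eef_pos: [0.6562, 0.2215, -0.0153]
tool_rot: [0.002, -0.024, 1.0, 0.001]
contact_force: [-0.2, -1.3, -0.1]
gripper_width: 0.706
grasp_force: 0.0
```

jog_arm(rows=[{"x": 0,"y": 0,"z": 0,"ax": 0,"ay": 0,"az": 0,"fingers": 64},{"x": 0,"y": 0,"z": 0,"ax": 0,"ay": 0,"az": 0,"fingers": 64},{"x": 0,"y": 0,"z": 0,"ax": 0,"ay": 0,"az": 0,"fingers": 64},{"x": 0,"y": 0,"z": -20,"ax": 0,"ay": 0,"az": 0,"fingers": 64},{"x": 0,"y": 0,"z": -40,"ax": 0,"ay": 0,"az": 0,"fingers": 64},{"x": 0,"y": 0,"z": -40,"ax": 0,"ay": 0,"az": 0,"fingers": 64},{"x": 0,"y": 0,"z": -20,"ax": 0,"ay": 0,"az": 0,"fingers": 64},{"x": 0,"y": 0,"z": 0,"ax": 0,"ay": 0,"az": 0,"fingers": 85}])

```text
t: 31.65
eef_pos: [0.6572, 0.2218, 0.1073]
tool_rot: [0.004, -0.024, 1.0, 0.001]
contact_force: [0.8, 0.5, 0.1]
gripper_width: 0.893
grasp_force: 0.0
```

```bash
python3 -c "
from h import *
go(.477,.021,-1); packs()"
```

```text
p [0.6572 0.2218 0.1073] tool-y deg 92.73 toolx 189.6 tooly -191.9 F [0.8 0.5 0.1] az 93.7
pack [0.477 0.021] [0.098 0.046] long-axis yaw from y (ccw) -0.9
pack [ 0.461 -0.109] [0.046 0.1  ] long-axis yaw from y (ccw) 7.3
pack [ 0.446 -0.411] [0.083 0.046] long-axis yaw from y (ccw) -0.9
pack [ 0.421 -0.253] [0.098 0.046] long-axis yaw from y (ccw) -0.9
```

jog_arm(rows=[{"x": 32,"y": -32,"z": 0,"ax": 0,"ay": 0,"az": 0,"fingers": 85},{"x": 32,"y": -32,"z": 0,"ax": 0,"ay": 0,"az": 0,"fingers": 85},{"x": 32,"y": -32,"z": 0,"ax": 0,"ay": 0,"az": 0,"fingers": 85},{"x": 32,"y": -32,"z": 0,"ax": 0,"ay": 0,"az": 0,"fingers": 85},{"x": 32,"y": -32,"z": 0,"ax": 0,"ay": 0,"az": 0,"fingers": 85},{"x": 30,"y": -32,"z": 0,"ax": 0,"ay": 0,"az": 0,"fingers": 85},{"x": 0,"y": 0,"z": 0,"ax": 0,"ay": 0,"az": 8.5,"fingers": 85},{"x": 0,"y": 0,"z": 0,"ax": 0,"ay": 0,"az": 8.5,"fingers": 85}])

```text
t: 32.5
eef_pos: [0.4717, 0.0185, 0.1017]
tool_rot: [-0.001, 0.128, 0.992, -0.0]
contact_force: [0.6, -0.6, 0.1]
gripper_width: 1.0
grasp_force: 0.0
```

jog_arm(rows=[{"x": 0,"y": 0,"z": 0,"ax": 0,"ay": 0,"az": 8.5,"fingers": 85},{"x": 0,"y": 0,"z": 0,"ax": 0,"ay": 0,"az": 8.5,"fingers": 85},{"x": 0,"y": 0,"z": 0,"ax": 0,"ay": 0,"az": 8.5,"fingers": 85},{"x": 0,"y": 0,"z": 0,"ax": 0,"ay": 0,"az": 8.5,"fingers": 85},{"x": 0,"y": 0,"z": 0,"ax": 0,"ay": 0,"az": 8.5,"fingers": 85},{"x": 0,"y": 0,"z": 0,"ax": 0,"ay": 0,"az": 8.5,"fingers": 85},{"x": 0,"y": 0,"z": 0,"ax": 0,"ay": 0,"az": 8.5,"fingers": 85},{"x": 0,"y": 0,"z": 0,"ax": 0,"ay": 0,"az": 8.5,"fingers": 85}])

```text
t: 33.3
eef_pos: [0.4727, 0.0199, 0.1016]
tool_rot: [-0.001, 0.66, 0.751, -0.001]
contact_force: [-0.1, 0.4, -0.8]
gripper_width: 0.995
grasp_force: 0.0
```

jog_arm(rows=[{"x": 0,"y": 0,"z": 0,"ax": 0,"ay": 0,"az": 8.5,"fingers": 85},{"x": 0,"y": 0,"z": 30,"ax": 0,"ay": 0,"az": 0,"fingers": 85},{"x": 0,"y": 0,"z": 20,"ax": 0,"ay": 0,"az": 0,"fingers": 85},{"x": 0,"y": 0,"z": 0,"ax": 0,"ay": 0,"az": 0,"fingers": 85},{"x": 0,"y": 0,"z": 0,"ax": 0,"ay": 0,"az": 0,"fingers": 85},{"x": 0,"y": 0,"z": 0,"ax": 0,"ay": 0,"az": 0,"fingers": 85},{"x": 0,"y": 0,"z": 0,"ax": 0,"ay": 0,"az": 0,"fingers": 85},{"x": 0,"y": 0,"z": 0,"ax": 0,"ay": 0,"az": 0,"fingers": 85}])

```text
t: 34.1
eef_pos: [0.4743, 0.0202, 0.0533]
tool_rot: [0.0, 0.712, 0.702, 0.001]
contact_force: [-0.4, 0.7, 0.6]
gripper_width: 0.992
grasp_force: 0.0
```

```bash
python3 -c "
from h import *
go(.477,.021,-1)
c=bot.read_camera('top'); im=cv2.cvtColor(c['pixels'],cv2.COLOR_RGB2BGR); cv2.imwrite('pics/t9.png',im)
s=snap('side','s9.png')
"
```

```text
p [0.4743 0.0202 0.0533] tool-y deg -0.76 toolx 0.9 tooly 2.7 F [-0.4  0.7  0.6] az 0.2
```

jog_arm(rows=[{"x": 1,"y": 3,"z": 30,"ax": 0,"ay": 0,"az": 0,"fingers": 85},{"x": 0,"y": 0,"z": 30,"ax": 0,"ay": 0,"az": 0,"fingers": 85},{"x": 0,"y": 0,"z": 15,"ax": 0,"ay": 0,"az": 0,"fingers": 85},{"x": 0,"y": 0,"z": 7,"ax": 0,"ay": 0,"az": 0,"fingers": 85},{"x": 0,"y": 0,"z": 0,"ax": 0,"ay": 0,"az": 0,"fingers": 60},{"x": 0,"y": 0,"z": 0,"ax": 0,"ay": 0,"az": 0,"fingers": 35},{"x": 0,"y": 0,"z": 0,"ax": 0,"ay": 0,"az": 0,"fingers": 35},{"x": 0,"y": 0,"z": 0,"ax": 0,"ay": 0,"az": 0,"fingers": 35}])

```text
t: 35.0
eef_pos: [0.4776, 0.0211, -0.0282]
tool_rot: [0.0, 0.712, 0.702, 0.001]
contact_force: [-0.7, -0.2, 5.9]
gripper_width: 0.56
grasp_force: 51.2
```

jog_arm(rows=[{"x": 0,"y": 0,"z": 0,"ax": 0,"ay": 0,"az": 0,"fingers": 35},{"x": 0,"y": 0,"z": 0,"ax": 0,"ay": 0,"az": 0,"fingers": 35},{"x": 0,"y": 0,"z": -30,"ax": 0,"ay": 0,"az": 0,"fingers": 35},{"x": 0,"y": 0,"z": -40,"ax": 0,"ay": 0,"az": 0,"fingers": 35},{"x": 0,"y": 0,"z": -40,"ax": 0,"ay": 0,"az": 0,"fingers": 35},{"x": 0,"y": 0,"z": -10,"ax": 0,"ay": 0,"az": 0,"fingers": 35},{"x": 0,"y": 0,"z": 0,"ax": 0,"ay": 0,"az": 0,"fingers": 35},{"x": 0,"y": 0,"z": 0,"ax": 0,"ay": 0,"az": 0,"fingers": 35}])

```text
t: 35.8
eef_pos: [0.4756, 0.0213, 0.0896]
tool_rot: [-0.001, 0.712, 0.703, -0.001]
contact_force: [-0.4, -0.1, -5.4]
gripper_width: 0.557
grasp_force: 54.5
```

jog_arm(rows=[{"x": 0,"y": 0,"z": 0,"ax": 0,"ay": 0,"az": -8.5,"fingers": 35},{"x": 0,"y": 0,"z": 0,"ax": 0,"ay": 0,"az": -8.5,"fingers": 35},{"x": 0,"y": 0,"z": 0,"ax": 0,"ay": 0,"az": -8.5,"fingers": 35},{"x": 0,"y": 0,"z": 0,"ax": 0,"ay": 0,"az": -8.5,"fingers": 35},{"x": 0,"y": 0,"z": 0,"ax": 0,"ay": 0,"az": -8.5,"fingers": 35},{"x": 0,"y": 0,"z": 0,"ax": 0,"ay": 0,"az": -8.5,"fingers": 35},{"x": 0,"y": 0,"z": 0,"ax": 0,"ay": 0,"az": -8.5,"fingers": 35},{"x": 0,"y": 0,"z": 0,"ax": 0,"ay": 0,"az": -8.5,"fingers": 35}])

```text
t: 36.6
eef_pos: [0.4749, 0.0208, 0.0884]
tool_rot: [-0.002, 0.194, 0.981, -0.001]
contact_force: [0.2, -0.7, -4.7]
gripper_width: 0.558
grasp_force: 54.5
```

```bash
python3 -c "
from h import *
go(.657,.141,92.75); go(.667,-.182,95)"
```

```text
p [0.4749 0.0208 0.0884] tool-y deg 67.59 toolx -122.5 tooly 180.6 F [ 0.2 -0.7 -4.7] az -25.2
p [0.4749 0.0208 0.0884] tool-y deg 67.59 toolx -254.9 tooly -114.2 F [ 0.2 -0.7 -4.7] az -27.4
```

jog_arm(rows=[{"x": 0,"y": 0,"z": 0,"ax": 0,"ay": 0,"az": -8.4,"fingers": 35},{"x": 0,"y": 0,"z": 0,"ax": 0,"ay": 0,"az": -8.4,"fingers": 35},{"x": 0,"y": 0,"z": 0,"ax": 0,"ay": 0,"az": -8.4,"fingers": 35},{"x": -37,"y": 22,"z": 0,"ax": 0,"ay": 0,"az": 0,"fingers": 35},{"x": -37,"y": 22,"z": 0,"ax": 0,"ay": 0,"az": 0,"fingers": 35},{"x": -37,"y": 22,"z": 0,"ax": 0,"ay": 0,"az": 0,"fingers": 35},{"x": -37,"y": 22,"z": 0,"ax": 0,"ay": 0,"az": 0,"fingers": 35},{"x": -37,"y": 22,"z": 0,"ax": 0,"ay": 0,"az": 0,"fingers": 35}])

```text
t: 37.4
eef_pos: [0.6562, 0.1394, 0.087]
tool_rot: [-0.003, -0.021, 1.0, -0.0]
contact_force: [0.3, 0.6, -5.1]
gripper_width: 0.556
grasp_force: 54.3
```

jog_arm(rows=[{"x": 0,"y": 0,"z": 0,"ax": 0,"ay": 0,"az": 0,"fingers": 35},{"x": 0,"y": 0,"z": 30,"ax": 0,"ay": 0,"az": 0,"fingers": 35},{"x": 0,"y": 0,"z": 20,"ax": 0,"ay": 0,"az": 0,"fingers": 35},{"x": 0,"y": 0,"z": 0,"ax": 0,"ay": 0,"az": 0,"fingers": 35},{"x": 0,"y": 0,"z": 0,"ax": 0,"ay": 0,"az": 0,"fingers": 35},{"x": 0,"y": 0,"z": 0,"ax": 0,"ay": 0,"az": 0,"fingers": 35},{"x": 0,"y": 0,"z": 0,"ax": 0,"ay": 0,"az": 0,"fingers": 35},{"x": 0,"y": 0,"z": 0,"ax": 0,"ay": 0,"az": 0,"fingers": 35}])

```text
t: 38.2
eef_pos: [0.6576, 0.1389, 0.0417]
tool_rot: [0.001, -0.021, 1.0, 0.0]
contact_force: [-0.8, -0.0, -4.5]
gripper_width: 0.557
grasp_force: 54.3
```

```bash
python3 -c "
from h import *
go(.657,.141,92.75)"
```

```text
p [0.6576 0.1389 0.0417] tool-y deg 92.44 toolx 0.5 tooly 2.1 F [-0.8 -0.  -4.5] az -0.3
```

jog_arm(rows=[{"x": 0,"y": 2,"z": 25,"ax": 0,"ay": 0,"az": 0,"fingers": 35},{"x": 0,"y": 0,"z": 25,"ax": 0,"ay": 0,"az": 0,"fingers": 35},{"x": 0,"y": 0,"z": 12,"ax": 0,"ay": 0,"az": 0,"fingers": 35},{"x": 0,"y": 0,"z": 0,"ax": 0,"ay": 0,"az": 0,"fingers": 35},{"x": 0,"y": 0,"z": 0,"ax": 0,"ay": 0,"az": 0,"fingers": 35},{"x": 0,"y": 0,"z": 0,"ax": 0,"ay": 0,"az": 0,"fingers": 62},{"x": 0,"y": 0,"z": 0,"ax": 0,"ay": 0,"az": 0,"fingers": 62},{"x": 0,"y": 0,"z": 0,"ax": 0,"ay": 0,"az": 0,"fingers": 62}])

```text
t: 39.0
eef_pos: [0.6579, 0.141, -0.0201]
tool_rot: [0.001, -0.021, 1.0, 0.0]
contact_force: [-0.3, -0.1, -0.2]
gripper_width: 0.727
grasp_force: 0.0
```

jog_arm(rows=[{"x": 0,"y": 0,"z": 0,"ax": 0,"ay": 0,"az": 0,"fingers": 62},{"x": 0,"y": 0,"z": -20,"ax": 0,"ay": 0,"az": 0,"fingers": 62},{"x": 0,"y": 0,"z": -40,"ax": 0,"ay": 0,"az": 0,"fingers": 62},{"x": 0,"y": 0,"z": -40,"ax": 0,"ay": 0,"az": 0,"fingers": 62},{"x": 0,"y": 0,"z": -20,"ax": 0,"ay": 0,"az": 0,"fingers": 62},{"x": 30,"y": -45,"z": 0,"ax": 0,"ay": 0,"az": 0,"fingers": 85},{"x": 30,"y": -40,"z": 0,"ax": 0,"ay": 0,"az": 0,"fingers": 85},{"x": 30,"y": -40,"z": 0,"ax": 0,"ay": 0,"az": 0,"fingers": 85}])

```text
t: 39.8
eef_pos: [0.5736, 0.0143, 0.0992]
tool_rot: [0.001, -0.022, 1.0, -0.0]
contact_force: [0.7, -2.3, 0.2]
gripper_width: 0.991
grasp_force: 0.0
```

```bash
sed -i 's/m\[:,460:\]/m[:,480:]/;s/m\[:190\]=0/m[:205]=0/' h.py; python3 -c "
from h import *
go(.461,-.109,7.3); packs()"
```

```text
p [0.5736 0.0143 0.0992] tool-y deg 92.48 toolx 117.9 tooly -118.3 F [ 0.7 -2.3  0.2] az 85.2
pack [ 0.464 -0.13 ] [0.046 0.058] long-axis yaw from y (ccw) 7.3
pack [ 0.446 -0.418] [0.099 0.046] long-axis yaw from y (ccw) -0.9
pack [ 0.421 -0.253] [0.098 0.046] long-axis yaw from y (ccw) -0.9
```

jog_arm(rows=[{"x": 30,"y": -30,"z": 0,"ax": 0,"ay": 0,"az": 0,"fingers": 85},{"x": 30,"y": -30,"z": 0,"ax": 0,"ay": 0,"az": 0,"fingers": 85},{"x": 30,"y": -30,"z": 0,"ax": 0,"ay": 0,"az": 0,"fingers": 85},{"x": 28,"y": -28,"z": 0,"ax": 0,"ay": 0,"az": 0,"fingers": 85},{"x": 0,"y": 0,"z": 0,"ax": 0,"ay": 0,"az": 8.5,"fingers": 85},{"x": 0,"y": 0,"z": 0,"ax": 0,"ay": 0,"az": 8.5,"fingers": 85},{"x": 0,"y": 0,"z": 0,"ax": 0,"ay": 0,"az": 8.5,"fingers": 85},{"x": 0,"y": 0,"z": 0,"ax": 0,"ay": 0,"az": 8.5,"fingers": 85}])

```text
t: 40.65
eef_pos: [0.4619, -0.1074, 0.0991]
tool_rot: [0.0, 0.275, 0.961, 0.0]
contact_force: [-0.2, -0.7, -0.9]
gripper_width: 0.994
grasp_force: 0.0
```

jog_arm(rows=[{"x": 0,"y": 0,"z": 0,"ax": 0,"ay": 0,"az": 8.5,"fingers": 85},{"x": 0,"y": 0,"z": 0,"ax": 0,"ay": 0,"az": 8.5,"fingers": 85},{"x": 0,"y": 0,"z": 0,"ax": 0,"ay": 0,"az": 8.5,"fingers": 85},{"x": 0,"y": 0,"z": 0,"ax": 0,"ay": 0,"az": 8.5,"fingers": 85},{"x": 0,"y": 0,"z": 0,"ax": 0,"ay": 0,"az": 8.5,"fingers": 85},{"x": 0,"y": 0,"z": 0,"ax": 0,"ay": 0,"az": 8.5,"fingers": 85},{"x": 0,"y": 0,"z": 25,"ax": 0,"ay": 0,"az": 0,"fingers": 85},{"x": 0,"y": 0,"z": 20,"ax": 0,"ay": 0,"az": 0,"fingers": 85}])

```text
t: 41.45
eef_pos: [0.4624, -0.107, 0.0535]
tool_rot: [0.001, 0.66, 0.752, 0.001]
contact_force: [0.1, -0.6, -0.0]
gripper_width: 0.998
grasp_force: 0.0
```

```bash
python3 -c "
from h import *
go(.461,-.109,7.3)
snap('side','s10.png')"
```

```text
p [ 0.4624 -0.107   0.0535] tool-y deg 7.47 toolx -1.8 tooly -1.7 F [ 0.1 -0.6 -0. ] az 0.2
```

jog_arm(rows=[{"x": -2,"y": -1,"z": 30,"ax": 0,"ay": 0,"az": 0,"fingers": 85},{"x": 0,"y": 0,"z": 30,"ax": 0,"ay": 0,"az": 0,"fingers": 85},{"x": 0,"y": 0,"z": 15,"ax": 0,"ay": 0,"az": 0,"fingers": 85},{"x": 0,"y": 0,"z": 7,"ax": 0,"ay": 0,"az": 0,"fingers": 85},{"x": 0,"y": 0,"z": 0,"ax": 0,"ay": 0,"az": 0,"fingers": 60},{"x": 0,"y": 0,"z": 0,"ax": 0,"ay": 0,"az": 0,"fingers": 35},{"x": 0,"y": 0,"z": 0,"ax": 0,"ay": 0,"az": 0,"fingers": 35},{"x": 0,"y": 0,"z": 0,"ax": 0,"ay": 0,"az": 0,"fingers": 35}])

```text
t: 42.3
eef_pos: [0.4619, -0.1096, -0.0272]
tool_rot: [0.001, 0.66, 0.751, 0.001]
contact_force: [-0.5, 0.4, 7.9]
gripper_width: 0.553
grasp_force: 52.2
```

jog_arm(rows=[{"x": 0,"y": 0,"z": 0,"ax": 0,"ay": 0,"az": 0,"fingers": 35},{"x": 0,"y": 0,"z": 0,"ax": 0,"ay": 0,"az": 0,"fingers": 35},{"x": 0,"y": 0,"z": -30,"ax": 0,"ay": 0,"az": 0,"fingers": 35},{"x": 0,"y": 0,"z": -40,"ax": 0,"ay": 0,"az": 0,"fingers": 35},{"x": 0,"y": 0,"z": -40,"ax": 0,"ay": 0,"az": 0,"fingers": 35},{"x": 0,"y": 0,"z": -10,"ax": 0,"ay": 0,"az": 0,"fingers": 35},{"x": 0,"y": 0,"z": 0,"ax": 0,"ay": 0,"az": 0,"fingers": 35},{"x": 0,"y": 0,"z": 0,"ax": 0,"ay": 0,"az": 0,"fingers": 35}])

```text
t: 43.1
eef_pos: [0.4602, -0.1089, 0.091]
tool_rot: [-0.0, 0.659, 0.752, -0.0]
contact_force: [-0.2, -1.1, -1.3]
gripper_width: 0.555
grasp_force: 52.3
```

jog_arm(rows=[{"x": 0,"y": 0,"z": 0,"ax": 0,"ay": 0,"az": -8.5,"fingers": 35},{"x": 0,"y": 0,"z": 0,"ax": 0,"ay": 0,"az": -8.5,"fingers": 35},{"x": 0,"y": 0,"z": 0,"ax": 0,"ay": 0,"az": -8.5,"fingers": 35},{"x": 0,"y": 0,"z": 0,"ax": 0,"ay": 0,"az": -8.5,"fingers": 35},{"x": 0,"y": 0,"z": 0,"ax": 0,"ay": 0,"az": -8.5,"fingers": 35},{"x": 0,"y": 0,"z": 0,"ax": 0,"ay": 0,"az": -8.5,"fingers": 35},{"x": 0,"y": 0,"z": 0,"ax": 0,"ay": 0,"az": -8.5,"fingers": 35},{"x": 0,"y": 0,"z": 0,"ax": 0,"ay": 0,"az": -8.5,"fingers": 35}])

```text
t: 43.9
eef_pos: [0.4592, -0.1092, 0.0897]
tool_rot: [-0.002, 0.124, 0.992, -0.0]
contact_force: [0.4, -0.7, -1.2]
gripper_width: 0.551
grasp_force: 52.4
```

```bash
python3 -c "
from h import *
go(.661,.061,92.75); go(.664,-.182,95); 
for i in range(5): bot.read_camera('side'); print(np.round(bot.get_obs()['contact_force'],1))"
```

```text
p [ 0.4592 -0.1092  0.0897] tool-y deg 75.79 toolx -153.8 tooly 214.6 F [ 0.4 -0.7 -1.2] az -17.0
p [ 0.4592 -0.1092  0.0897] tool-y deg 75.79 toolx -216.4 tooly -20.3 F [ 0.4 -0.7 -1.2] az -19.2
[ 0.4 -0.2 -0.3]
[ 0.2 -0.  -1.9]
[ 0.1 -0.1 -0.9]
[ 0.3 -0.2 -0.9]
[ 0.2 -0.  -0.8]
```

jog_arm(rows=[{"x": 0,"y": 0,"z": 0,"ax": 0,"ay": 0,"az": -6.4,"fingers": 35},{"x": 0,"y": 0,"z": 0,"ax": 0,"ay": 0,"az": -6.4,"fingers": 35},{"x": 0,"y": 0,"z": 0,"ax": 0,"ay": 0,"az": -6.4,"fingers": 35},{"x": -39,"y": -18,"z": 0,"ax": 0,"ay": 0,"az": 0,"fingers": 35},{"x": -39,"y": -18,"z": 0,"ax": 0,"ay": 0,"az": 0,"fingers": 35},{"x": -39,"y": -18,"z": 0,"ax": 0,"ay": 0,"az": 0,"fingers": 35},{"x": -39,"y": -18,"z": 0,"ax": 0,"ay": 0,"az": 0,"fingers": 35},{"x": -40,"y": -18,"z": 0,"ax": 0,"ay": 0,"az": 0,"fingers": 35}])

```text
t: 44.95
eef_pos: [0.6646, -0.1836, 0.0907]
tool_rot: [-0.001, -0.039, 0.999, 0.0]
contact_force: [0.9, -0.1, -1.0]
gripper_width: 0.553
grasp_force: 52.3
```

jog_arm(rows=[{"x": 0,"y": 0,"z": 0,"ax": 0,"ay": 0,"az": 0,"fingers": 35},{"x": 0,"y": 0,"z": 25,"ax": 0,"ay": 0,"az": 0,"fingers": 35},{"x": 0,"y": 0,"z": 10,"ax": 0,"ay": 0,"az": 0,"fingers": 35},{"x": 0,"y": 0,"z": 0,"ax": 0,"ay": 0,"az": 0,"fingers": 35},{"x": 0,"y": 0,"z": 0,"ax": 0,"ay": 0,"az": 0,"fingers": 35},{"x": 0,"y": 0,"z": 0,"ax": 0,"ay": 0,"az": 0,"fingers": 35},{"x": 0,"y": 0,"z": 0,"ax": 0,"ay": 0,"az": 0,"fingers": 35},{"x": 0,"y": 0,"z": 0,"ax": 0,"ay": 0,"az": 0,"fingers": 35}])

```text
t: 45.75
eef_pos: [0.6638, -0.1834, 0.0575]
tool_rot: [0.001, -0.04, 0.999, -0.0]
contact_force: [-0.2, 0.5, -0.2]
gripper_width: 0.551
grasp_force: 52.2
```

```bash
python3 -c "
from h import *
go(.664,-.181,95.1)"
```

```text
p [ 0.6638 -0.1834  0.0575] tool-y deg 94.63 toolx -0.4 tooly 2.4 F [-0.2  0.5 -0.2] az -0.5
```

jog_arm(rows=[{"x": 0,"y": 2,"z": 25,"ax": 0,"ay": 0,"az": 0,"fingers": 35},{"x": 0,"y": 0,"z": 25,"ax": 0,"ay": 0,"az": 0,"fingers": 35},{"x": 0,"y": 0,"z": 18,"ax": 0,"ay": 0,"az": 0,"fingers": 35},{"x": 0,"y": 0,"z": 8,"ax": 0,"ay": 0,"az": 0,"fingers": 35},{"x": 0,"y": 0,"z": 0,"ax": 0,"ay": 0,"az": 0,"fingers": 35},{"x": 0,"y": 0,"z": 0,"ax": 0,"ay": 0,"az": 0,"fingers": 60},{"x": 0,"y": 0,"z": 0,"ax": 0,"ay": 0,"az": 0,"fingers": 60},{"x": 0,"y": 0,"z": 0,"ax": 0,"ay": 0,"az": 0,"fingers": 60}])

```text
t: 46.55
eef_pos: [0.6642, -0.1816, -0.0181]
tool_rot: [0.001, -0.04, 0.999, -0.0]
contact_force: [-0.1, 0.2, -0.6]
gripper_width: 0.7
grasp_force: 0.0
```

jog_arm(rows=[{"x": 0,"y": 0,"z": 0,"ax": 0,"ay": 0,"az": 0,"fingers": 60},{"x": 0,"y": 0,"z": -20,"ax": 0,"ay": 0,"az": 0,"fingers": 60},{"x": 0,"y": 0,"z": -40,"ax": 0,"ay": 0,"az": 0,"fingers": 60},{"x": 0,"y": 0,"z": -40,"ax": 0,"ay": 0,"az": 0,"fingers": 60},{"x": 0,"y": 0,"z": -20,"ax": 0,"ay": 0,"az": 0,"fingers": 60},{"x": 35,"y": -12,"z": 0,"ax": 0,"ay": 0,"az": 0,"fingers": 85},{"x": 40,"y": -12,"z": 0,"ax": 0,"ay": 0,"az": 0,"fingers": 85},{"x": 40,"y": -12,"z": 0,"ax": 0,"ay": 0,"az": 0,"fingers": 85}])

```text
t: 47.35
eef_pos: [0.5506, -0.2269, 0.1012]
tool_rot: [0.001, -0.041, 0.999, -0.0]
contact_force: [-0.5, -0.4, 0.3]
gripper_width: 0.997
grasp_force: 0.0
```

```bash
python3 -c "
from h import *
go(.421,-.253,-1); packs()"
```

```text
p [ 0.5506 -0.2269  0.1012] tool-y deg 94.68 toolx 131.3 tooly -15.4 F [-0.5 -0.4  0.3] az 95.7
pack [ 0.447 -0.441] [0.053 0.043] long-axis yaw from y (ccw) -0.9
pack [ 0.423 -0.229] [0.047 0.047] long-axis yaw from y (ccw) 84.4
```

Packs unchanged apart from arm occlusion; go to pack 4 at (.421, -.253).

jog_arm(rows=[{"x": 33,"y": -4,"z": 0,"ax": 0,"ay": 0,"az": 0,"fingers": 85},{"x": 33,"y": -4,"z": 0,"ax": 0,"ay": 0,"az": 0,"fingers": 85},{"x": 33,"y": -4,"z": 0,"ax": 0,"ay": 0,"az": 0,"fingers": 85},{"x": 32,"y": -3,"z": 0,"ax": 0,"ay": 0,"az": 0,"fingers": 85},{"x": 0,"y": 0,"z": 0,"ax": 0,"ay": 0,"az": 8.5,"fingers": 85},{"x": 0,"y": 0,"z": 0,"ax": 0,"ay": 0,"az": 8.5,"fingers": 85},{"x": 0,"y": 0,"z": 0,"ax": 0,"ay": 0,"az": 8.5,"fingers": 85},{"x": 0,"y": 0,"z": 0,"ax": 0,"ay": 0,"az": 8.5,"fingers": 85}])

```text
t: 48.2
eef_pos: [0.4225, -0.2522, 0.1011]
tool_rot: [0.001, 0.256, 0.967, 0.0]
contact_force: [0.3, -0.6, 0.2]
gripper_width: 0.997
grasp_force: 0.0
```

jog_arm(rows=[{"x": 0,"y": 0,"z": 0,"ax": 0,"ay": 0,"az": 8.5,"fingers": 85},{"x": 0,"y": 0,"z": 0,"ax": 0,"ay": 0,"az": 8.5,"fingers": 85},{"x": 0,"y": 0,"z": 0,"ax": 0,"ay": 0,"az": 8.5,"fingers": 85},{"x": 0,"y": 0,"z": 0,"ax": 0,"ay": 0,"az": 8.5,"fingers": 85},{"x": 0,"y": 0,"z": 0,"ax": 0,"ay": 0,"az": 8.5,"fingers": 85},{"x": 0,"y": 0,"z": 0,"ax": 0,"ay": 0,"az": 8.5,"fingers": 85},{"x": 0,"y": 0,"z": 20,"ax": 0,"ay": 0,"az": 8.5,"fingers": 85},{"x": 0,"y": 0,"z": 25,"ax": 0,"ay": 0,"az": 0,"fingers": 85}])

```text
t: 49.0
eef_pos: [0.424, -0.2524, 0.0563]
tool_rot: [0.002, 0.701, 0.713, 0.001]
contact_force: [0.9, 0.5, 0.2]
gripper_width: 0.993
grasp_force: 0.0
```

```bash
python3 -c "
from h import *
go(.421,-.253,-1)"
```

```text
p [ 0.424  -0.2524  0.0563] tool-y deg 0.94 toolx -0.5 tooly -3.0 F [0.9 0.5 0.2] az 1.9
```

jog_arm(rows=[{"x": 0,"y": -2,"z": 30,"ax": 0,"ay": 0,"az": 1.5,"fingers": 85},{"x": 0,"y": 0,"z": 30,"ax": 0,"ay": 0,"az": 0,"fingers": 85},{"x": 0,"y": 0,"z": 16,"ax": 0,"ay": 0,"az": 0,"fingers": 85},{"x": 0,"y": 0,"z": 9,"ax": 0,"ay": 0,"az": 0,"fingers": 85},{"x": 0,"y": 0,"z": 0,"ax": 0,"ay": 0,"az": 0,"fingers": 60},{"x": 0,"y": 0,"z": 0,"ax": 0,"ay": 0,"az": 0,"fingers": 35},{"x": 0,"y": 0,"z": 0,"ax": 0,"ay": 0,"az": 0,"fingers": 35},{"x": 0,"y": 0,"z": 0,"ax": 0,"ay": 0,"az": 0,"fingers": 35}])

```text
t: 49.8
eef_pos: [0.4211, -0.2526, -0.0282]
tool_rot: [0.001, 0.709, 0.705, 0.001]
contact_force: [-0.4, 1.1, 6.6]
gripper_width: 0.556
grasp_force: 52.0
```

jog_arm(rows=[{"x": 0,"y": 0,"z": 0,"ax": 0,"ay": 0,"az": 0,"fingers": 35},{"x": 0,"y": 0,"z": 0,"ax": 0,"ay": 0,"az": 0,"fingers": 35},{"x": 0,"y": 0,"z": -30,"ax": 0,"ay": 0,"az": 0,"fingers": 35},{"x": 0,"y": 0,"z": -40,"ax": 0,"ay": 0,"az": 0,"fingers": 35},{"x": 0,"y": 0,"z": -40,"ax": 0,"ay": 0,"az": 0,"fingers": 35},{"x": 0,"y": 0,"z": -10,"ax": 0,"ay": 0,"az": 0,"fingers": 35},{"x": 0,"y": 0,"z": 0,"ax": 0,"ay": 0,"az": 0,"fingers": 35},{"x": 0,"y": 0,"z": 0,"ax": 0,"ay": 0,"az": 0,"fingers": 35}])

```text
t: 50.6
eef_pos: [0.4198, -0.2514, 0.09]
tool_rot: [-0.0, 0.709, 0.705, 0.0]
contact_force: [-1.4, 0.3, -1.8]
gripper_width: 0.559
grasp_force: 52.3
```

jog_arm(rows=[{"x": 0,"y": 0,"z": 0,"ax": 0,"ay": 0,"az": -8.5,"fingers": 35},{"x": 0,"y": 0,"z": 0,"ax": 0,"ay": 0,"az": -8.5,"fingers": 35},{"x": 0,"y": 0,"z": 0,"ax": 0,"ay": 0,"az": -8.5,"fingers": 35},{"x": 0,"y": 0,"z": 0,"ax": 0,"ay": 0,"az": -8.5,"fingers": 35},{"x": 0,"y": 0,"z": 0,"ax": 0,"ay": 0,"az": -8.5,"fingers": 35},{"x": 0,"y": 0,"z": 0,"ax": 0,"ay": 0,"az": -8.5,"fingers": 35},{"x": 0,"y": 0,"z": 0,"ax": 0,"ay": 0,"az": -8.5,"fingers": 35},{"x": 0,"y": 0,"z": 0,"ax": 0,"ay": 0,"az": -8.5,"fingers": 35}])

```text
t: 51.4
eef_pos: [0.4188, -0.2514, 0.0887]
tool_rot: [-0.002, 0.191, 0.982, 0.0]
contact_force: [-0.4, 0.5, -1.6]
gripper_width: 0.555
grasp_force: 52.4
```

```bash
python3 -c "
from h import *
go(.661,.061,92.75); go(.672,-.271,95.1)
for i in range(3): bot.read_camera('side'); print(np.round(bot.get_obs()['contact_force'],1))"
```

```text
p [ 0.4188 -0.2514  0.0887] tool-y deg 68.0 toolx -107.5 tooly 380.4 F [-0.4  0.5 -1.6] az -24.8
p [ 0.4188 -0.2514  0.0887] tool-y deg 68.0 toolx -242.1 tooly 76.7 F [-0.4  0.5 -1.6] az -27.1
[-0.8 -0.6 -0.7]
[ 0.5  0.8 -1.8]
[-0.  -0.2 -0.9]
```

jog_arm(rows=[{"x": 0,"y": 0,"z": 0,"ax": 0,"ay": 0,"az": -6.8,"fingers": 35},{"x": 0,"y": 0,"z": 0,"ax": 0,"ay": 0,"az": -6.8,"fingers": 35},{"x": 0,"y": 0,"z": 0,"ax": 0,"ay": 0,"az": -6.8,"fingers": 35},{"x": 0,"y": 0,"z": 0,"ax": 0,"ay": 0,"az": -6.7,"fingers": 35},{"x": -36,"y": -6,"z": 0,"ax": 0,"ay": 0,"az": 0,"fingers": 35},{"x": -36,"y": -6,"z": 0,"ax": 0,"ay": 0,"az": 0,"fingers": 35},{"x": -36,"y": -6,"z": 0,"ax": 0,"ay": 0,"az": 0,"fingers": 35},{"x": -36,"y": -6,"z": 0,"ax": 0,"ay": 0,"az": 0,"fingers": 35}])

```text
t: 52.35
eef_pos: [0.5664, -0.2638, 0.0893]
tool_rot: [-0.001, -0.039, 0.999, 0.0]
contact_force: [0.4, 0.3, -1.0]
gripper_width: 0.548
grasp_force: 52.3
```

jog_arm(rows=[{"x": -36,"y": -6,"z": 0,"ax": 0,"ay": 0,"az": 0,"fingers": 35},{"x": -36,"y": -6,"z": 0,"ax": 0,"ay": 0,"az": 0,"fingers": 35},{"x": -34,"y": -6,"z": 0,"ax": 0,"ay": 0,"az": 0,"fingers": 35},{"x": 0,"y": 0,"z": 0,"ax": 0,"ay": 0,"az": 0,"fingers": 35},{"x": 0,"y": 0,"z": 25,"ax": 0,"ay": 0,"az": 0,"fingers": 35},{"x": 0,"y": 0,"z": 10,"ax": 0,"ay": 0,"az": 0,"fingers": 35},{"x": 0,"y": 0,"z": 0,"ax": 0,"ay": 0,"az": 0,"fingers": 35},{"x": 0,"y": 0,"z": 0,"ax": 0,"ay": 0,"az": 0,"fingers": 35}])

```text
t: 53.15
eef_pos: [0.6722, -0.2733, 0.0555]
tool_rot: [-0.0, -0.041, 0.999, 0.0]
contact_force: [0.4, 0.8, 0.3]
gripper_width: 0.553
grasp_force: 52.2
```

```bash
python3 -c "
from h import *
go(.672,-.271,95.1)"
```

```text
p [ 0.6722 -0.2733  0.0555] tool-y deg 94.67 toolx 0.0 tooly 2.4 F [0.4 0.8 0.3] az -0.4
```

jog_arm(rows=[{"x": 0,"y": 2,"z": 25,"ax": 0,"ay": 0,"az": 0,"fingers": 35},{"x": 0,"y": 0,"z": 25,"ax": 0,"ay": 0,"az": 0,"fingers": 35},{"x": 0,"y": 0,"z": 17,"ax": 0,"ay": 0,"az": 0,"fingers": 35},{"x": 0,"y": 0,"z": 7,"ax": 0,"ay": 0,"az": 0,"fingers": 35},{"x": 0,"y": 0,"z": 0,"ax": 0,"ay": 0,"az": 0,"fingers": 35},{"x": 0,"y": 0,"z": 0,"ax": 0,"ay": 0,"az": 0,"fingers": 60},{"x": 0,"y": 0,"z": 0,"ax": 0,"ay": 0,"az": 0,"fingers": 60},{"x": 0,"y": 0,"z": 0,"ax": 0,"ay": 0,"az": 0,"fingers": 60}])

```text
t: 53.95
eef_pos: [0.6737, -0.2717, -0.0169]
tool_rot: [0.001, -0.041, 0.999, -0.0]
contact_force: [0.6, 0.1, -1.0]
gripper_width: 0.706
grasp_force: 0.0
```

jog_arm(rows=[{"x": 0,"y": 0,"z": 0,"ax": 0,"ay": 0,"az": 0,"fingers": 60},{"x": 0,"y": 0,"z": -20,"ax": 0,"ay": 0,"az": 0,"fingers": 60},{"x": 0,"y": 0,"z": -40,"ax": 0,"ay": 0,"az": 0,"fingers": 60},{"x": 0,"y": 0,"z": -40,"ax": 0,"ay": 0,"az": 0,"fingers": 60},{"x": 0,"y": 0,"z": -20,"ax": 0,"ay": 0,"az": 0,"fingers": 60},{"x": 40,"y": 0,"z": 0,"ax": 0,"ay": 0,"az": 0,"fingers": 85},{"x": 40,"y": 0,"z": 0,"ax": 0,"ay": 0,"az": 0,"fingers": 85},{"x": 40,"y": 0,"z": 0,"ax": 0,"ay": 0,"az": 0,"fingers": 85}])

```text
t: 54.75
eef_pos: [0.5519, -0.2814, 0.1022]
tool_rot: [0.0, -0.042, 0.999, -0.0]
contact_force: [0.0, -1.3, 0.4]
gripper_width: 0.996
grasp_force: 0.0
```

```bash
python3 -c "
from h import *
go(.446,-.418,-1); packs()"
```

```text
p [ 0.5519 -0.2814  0.1022] tool-y deg 94.76 toolx 116.9 tooly -127.4 F [ 0.  -1.3  0.4] az 95.8
```

jog_arm(rows=[{"x": 29,"y": -32,"z": 0,"ax": 0,"ay": 0,"az": 0,"fingers": 85},{"x": 29,"y": -32,"z": 0,"ax": 0,"ay": 0,"az": 0,"fingers": 85},{"x": 29,"y": -32,"z": 0,"ax": 0,"ay": 0,"az": 0,"fingers": 85},{"x": 30,"y": -31,"z": 0,"ax": 0,"ay": 0,"az": 0,"fingers": 85},{"x": 0,"y": 0,"z": 0,"ax": 0,"ay": 0,"az": 8.5,"fingers": 85},{"x": 0,"y": 0,"z": 0,"ax": 0,"ay": 0,"az": 8.5,"fingers": 85},{"x": 0,"y": 0,"z": 0,"ax": 0,"ay": 0,"az": 8.5,"fingers": 85},{"x": 0,"y": 0,"z": 0,"ax": 0,"ay": 0,"az": 8.5,"fingers": 85}])

```text
t: 55.6
eef_pos: [0.4472, -0.4178, 0.102]
tool_rot: [0.0, 0.256, 0.967, -0.0]
contact_force: [-0.1, -0.6, -0.7]
gripper_width: 0.994
grasp_force: 0.0
```

jog_arm(rows=[{"x": 0,"y": 0,"z": 0,"ax": 0,"ay": 0,"az": 8.5,"fingers": 85},{"x": 0,"y": 0,"z": 0,"ax": 0,"ay": 0,"az": 8.5,"fingers": 85},{"x": 0,"y": 0,"z": 0,"ax": 0,"ay": 0,"az": 8.5,"fingers": 85},{"x": 0,"y": 0,"z": 0,"ax": 0,"ay": 0,"az": 8.5,"fingers": 85},{"x": 0,"y": 0,"z": 0,"ax": 0,"ay": 0,"az": 8.5,"fingers": 85},{"x": 0,"y": 0,"z": 0,"ax": 0,"ay": 0,"az": 8.5,"fingers": 85},{"x": 0,"y": 0,"z": 20,"ax": 0,"ay": 0,"az": 8.5,"fingers": 85},{"x": 0,"y": 0,"z": 25,"ax": 0,"ay": 0,"az": 0,"fingers": 85}])

```text
t: 56.4
eef_pos: [0.4485, -0.4182, 0.0574]
tool_rot: [0.002, 0.701, 0.714, 0.0]
contact_force: [-0.4, 0.3, 0.2]
gripper_width: 0.998
grasp_force: 0.0
```

```bash
python3 -c "
from h import *
go(.446,-.418,-1); packs()"
```

```text
p [ 0.4485 -0.4182  0.0574] tool-y deg 1.05 toolx 0.2 tooly -2.5 F [-0.4  0.3  0.2] az 2.0
pack [ 0.447 -0.411] [0.083 0.043] long-axis yaw from y (ccw) -0.9
```

jog_arm(rows=[{"x": 0,"y": -2,"z": 30,"ax": 0,"ay": 0,"az": 1.5,"fingers": 85},{"x": 0,"y": 0,"z": 30,"ax": 0,"ay": 0,"az": 0,"fingers": 85},{"x": 0,"y": 0,"z": 17,"ax": 0,"ay": 0,"az": 0,"fingers": 85},{"x": 0,"y": 0,"z": 9,"ax": 0,"ay": 0,"az": 0,"fingers": 85},{"x": 0,"y": 0,"z": 0,"ax": 0,"ay": 0,"az": 0,"fingers": 60},{"x": 0,"y": 0,"z": 0,"ax": 0,"ay": 0,"az": 0,"fingers": 35},{"x": 0,"y": 0,"z": 0,"ax": 0,"ay": 0,"az": 0,"fingers": 35},{"x": 0,"y": 0,"z": 0,"ax": 0,"ay": 0,"az": 0,"fingers": 35}])

```text
t: 57.25
eef_pos: [0.446, -0.4185, -0.0278]
tool_rot: [0.001, 0.709, 0.706, 0.0]
contact_force: [0.1, 0.3, 5.4]
gripper_width: 0.552
grasp_force: 53.2
```

jog_arm(rows=[{"x": 0,"y": 0,"z": 0,"ax": 0,"ay": 0,"az": 0,"fingers": 35},{"x": 0,"y": 0,"z": 0,"ax": 0,"ay": 0,"az": 0,"fingers": 35},{"x": 0,"y": 0,"z": -30,"ax": 0,"ay": 0,"az": 0,"fingers": 35},{"x": 0,"y": 0,"z": -40,"ax": 0,"ay": 0,"az": 0,"fingers": 35},{"x": 0,"y": 0,"z": -40,"ax": 0,"ay": 0,"az": 0,"fingers": 35},{"x": 0,"y": 0,"z": -10,"ax": 0,"ay": 0,"az": 0,"fingers": 35},{"x": 0,"y": 0,"z": 0,"ax": 0,"ay": 0,"az": 0,"fingers": 35},{"x": 0,"y": 0,"z": 0,"ax": 0,"ay": 0,"az": 0,"fingers": 35}])

```text
t: 58.05
eef_pos: [0.4443, -0.416, 0.0889]
tool_rot: [-0.001, 0.708, 0.706, 0.0]
contact_force: [0.5, -0.7, -5.7]
gripper_width: 0.555
grasp_force: 54.6
```

jog_arm(rows=[{"x": 0,"y": 0,"z": 0,"ax": 0,"ay": 0,"az": -8.5,"fingers": 35},{"x": 0,"y": 0,"z": 0,"ax": 0,"ay": 0,"az": -8.5,"fingers": 35},{"x": 0,"y": 0,"z": 0,"ax": 0,"ay": 0,"az": -8.5,"fingers": 35},{"x": 0,"y": 0,"z": 0,"ax": 0,"ay": 0,"az": -8.5,"fingers": 35},{"x": 0,"y": 0,"z": 0,"ax": 0,"ay": 0,"az": -8.5,"fingers": 35},{"x": 0,"y": 0,"z": 0,"ax": 0,"ay": 0,"az": -8.5,"fingers": 35},{"x": 0,"y": 0,"z": 0,"ax": 0,"ay": 0,"az": -8.5,"fingers": 35},{"x": 0,"y": 0,"z": 0,"ax": 0,"ay": 0,"az": -8.5,"fingers": 35}])

```text
t: 58.85
eef_pos: [0.4435, -0.416, 0.0878]
tool_rot: [-0.002, 0.19, 0.982, 0.001]
contact_force: [0.3, 1.5, -5.1]
gripper_width: 0.551
grasp_force: 54.3
```

```bash
python3 -c "
from h import *
go(.661,.061,92.75)"
```

```text
p [ 0.4435 -0.416   0.0878] tool-y deg 68.1 toolx -23.9 tooly 523.7 F [ 0.3  1.5 -5.1] az -24.6
```

jog_arm(rows=[{"x": 0,"y": 0,"z": 0,"ax": 0,"ay": 0,"az": -8.2,"fingers": 35},{"x": 0,"y": 0,"z": 0,"ax": 0,"ay": 0,"az": -8.2,"fingers": 35},{"x": 0,"y": 0,"z": 0,"ax": 0,"ay": 0,"az": -8.2,"fingers": 35},{"x": -20,"y": 39,"z": 0,"ax": 0,"ay": 0,"az": 0,"fingers": 35},{"x": -20,"y": 39,"z": 0,"ax": 0,"ay": 0,"az": 0,"fingers": 35},{"x": -20,"y": 39,"z": 0,"ax": 0,"ay": 0,"az": 0,"fingers": 35},{"x": -20,"y": 39,"z": 0,"ax": 0,"ay": 0,"az": 0,"fingers": 35},{"x": -20,"y": 39,"z": 0,"ax": 0,"ay": 0,"az": 0,"fingers": 35}])

```text
t: 59.65
eef_pos: [0.5356, -0.2161, 0.088]
tool_rot: [-0.002, -0.02, 1.0, 0.001]
contact_force: [1.8, -0.7, -5.3]
gripper_width: 0.551
grasp_force: 54.5
```

jog_arm(rows=[{"x": -20,"y": 39,"z": 0,"ax": 0,"ay": 0,"az": 0,"fingers": 35},{"x": -20,"y": 39,"z": 0,"ax": 0,"ay": 0,"az": 0,"fingers": 35},{"x": -20,"y": 39,"z": 0,"ax": 0,"ay": 0,"az": 0,"fingers": 35},{"x": -20,"y": 39,"z": 0,"ax": 0,"ay": 0,"az": 0,"fingers": 35},{"x": -20,"y": 39,"z": 0,"ax": 0,"ay": 0,"az": 0,"fingers": 35},{"x": -20,"y": 39,"z": 0,"ax": 0,"ay": 0,"az": 0,"fingers": 35},{"x": -20,"y": 37,"z": 0,"ax": 0,"ay": 0,"az": 0,"fingers": 35},{"x": 0,"y": 0,"z": 0,"ax": 0,"ay": 0,"az": 0,"fingers": 35}])

```text
t: 60.45
eef_pos: [0.6658, 0.0684, 0.0873]
tool_rot: [-0.001, -0.026, 1.0, 0.003]
contact_force: [-1.2, 1.7, -5.2]
gripper_width: 0.553
grasp_force: 54.6
```

jog_arm(rows=[{"x": 0,"y": 0,"z": 0,"ax": 0,"ay": 0,"az": 0,"fingers": 35},{"x": 0,"y": 0,"z": 20,"ax": 0,"ay": 0,"az": 0,"fingers": 35},{"x": 0,"y": 0,"z": 15,"ax": 0,"ay": 0,"az": 0,"fingers": 35},{"x": 0,"y": 0,"z": 0,"ax": 0,"ay": 0,"az": 0,"fingers": 35},{"x": 0,"y": 0,"z": 0,"ax": 0,"ay": 0,"az": 0,"fingers": 35},{"x": 0,"y": 0,"z": 0,"ax": 0,"ay": 0,"az": 0,"fingers": 35},{"x": 0,"y": 0,"z": 0,"ax": 0,"ay": 0,"az": 0,"fingers": 35},{"x": 0,"y": 0,"z": 0,"ax": 0,"ay": 0,"az": 0,"fingers": 35}])

```text
t: 61.25
eef_pos: [0.6662, 0.058, 0.0564]
tool_rot: [0.001, -0.02, 1.0, 0.0]
contact_force: [0.4, -0.3, -4.4]
gripper_width: 0.558
grasp_force: 54.4
```

```bash
python3 -c "
from h import *
go(.661,.061,92.75)"
```

```text
p [0.6662 0.058  0.0564] tool-y deg 92.34 toolx 5.1 tooly 3.2 F [ 0.4 -0.3 -4.4] az -0.4
```

jog_arm(rows=[{"x": 5,"y": 2,"z": 20,"ax": 0,"ay": 0,"az": 0,"fingers": 35},{"x": 0,"y": 0,"z": 25,"ax": 0,"ay": 0,"az": 0,"fingers": 35},{"x": 0,"y": 0,"z": 20,"ax": 0,"ay": 0,"az": 0,"fingers": 35},{"x": 0,"y": 0,"z": 11,"ax": 0,"ay": 0,"az": 0,"fingers": 35},{"x": 0,"y": 0,"z": 0,"ax": 0,"ay": 0,"az": 0,"fingers": 35},{"x": 0,"y": 0,"z": 0,"ax": 0,"ay": 0,"az": 0,"fingers": 62},{"x": 0,"y": 0,"z": 0,"ax": 0,"ay": 0,"az": 0,"fingers": 62},{"x": 0,"y": 0,"z": 0,"ax": 0,"ay": 0,"az": 0,"fingers": 62}])

```text
t: 62.05
eef_pos: [0.6621, 0.0599, -0.0187]
tool_rot: [0.001, -0.02, 1.0, 0.0]
contact_force: [-0.5, 0.5, -0.2]
gripper_width: 0.728
grasp_force: 0.0
```

jog_arm(rows=[{"x": 0,"y": 0,"z": 0,"ax": 0,"ay": 0,"az": 0,"fingers": 62},{"x": 0,"y": 0,"z": -20,"ax": 0,"ay": 0,"az": 0,"fingers": 62},{"x": 0,"y": 0,"z": -40,"ax": 0,"ay": 0,"az": 0,"fingers": 62},{"x": 0,"y": 0,"z": -40,"ax": 0,"ay": 0,"az": 0,"fingers": 62},{"x": 0,"y": 0,"z": -40,"ax": 0,"ay": 0,"az": 0,"fingers": 62},{"x": 40,"y": -25,"z": 0,"ax": 0,"ay": 0,"az": 0,"fingers": 85},{"x": 40,"y": -25,"z": 0,"ax": 0,"ay": 0,"az": 0,"fingers": 85},{"x": 40,"y": -25,"z": 0,"ax": 0,"ay": 0,"az": 0,"fingers": 85}])

```text
t: 62.85
eef_pos: [0.5428, -0.0209, 0.1204]
tool_rot: [0.001, -0.021, 1.0, 0.0]
contact_force: [0.4, -0.9, -0.0]
gripper_width: 0.997
grasp_force: 0.0
```

jog_arm(rows=[{"x": 30,"y": -45,"z": 0,"ax": 0,"ay": 0,"az": 0,"fingers": 85},{"x": 0,"y": -45,"z": 0,"ax": 0,"ay": 0,"az": 0,"fingers": 85},{"x": 0,"y": -45,"z": 0,"ax": 0,"ay": 0,"az": 0,"fingers": 85},{"x": 0,"y": -45,"z": 0,"ax": 0,"ay": 0,"az": 0,"fingers": 85},{"x": 0,"y": -45,"z": 0,"ax": 0,"ay": 0,"az": 0,"fingers": 85},{"x": 0,"y": -45,"z": 0,"ax": 0,"ay": 0,"az": 0,"fingers": 85},{"x": 0,"y": -40,"z": 0,"ax": 0,"ay": 0,"az": 0,"fingers": 85},{"x": 0,"y": 0,"z": 0,"ax": 0,"ay": 0,"az": 0,"fingers": 85}])

```text
t: 63.65
eef_pos: [0.5269, -0.3353, 0.1206]
tool_rot: [0.0, -0.016, 1.0, -0.002]
contact_force: [-0.8, -0.7, 0.1]
gripper_width: 0.997
grasp_force: 0.0
```

Run:
```python
from h import *
a=snap('top','t11.png');A=cv2.imread('pics/t11.png')[105:265,160:430]
cv2.imwrite('pics/g11.png',cv2.resize(A,None,fx=2.95,fy=2.95,interpolation=cv2.INTER_CUBIC)); go(.5,.33)
```

```text
p [ 0.5276 -0.3315  0.1201] tool-y deg 92.02 toolx 4.2 tooly 662.0 F [0.1 0.5 0.2] az None
```

View pics/g11.png

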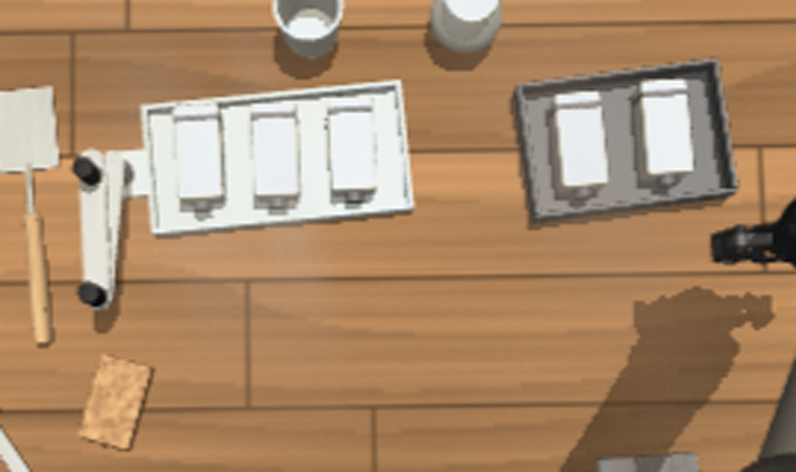

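jog_arm(rows=[{"x": 0,"y": 0,"z": 0,"ax": 0,"ay": 0,"az": 2,"fingers": 85},{"x": 2,"y": 47,"z": 0,"ax": 0,"ay": 0,"az": 0,"fingers": 85},{"x": 2,"y": 47,"z": 0,"ax": 0,"ay": 0,"az": 0,"fingers": 85},{"x": 2,"y": 47,"z": 0,"ax": 0,"ay": 0,"az": 0,"fingers": 85},{"x": 2,"y": 47,"z": 0,"ax": 0,"ay": 0,"az": 0,"fingers": 85},{"x": 2,"y": 47,"z": 0,"ax": 0,"ay": 0,"az": 0,"fingers": 85},{"x": 2,"y": 47,"z": 0,"ax": 0,"ay": 0,"az": 0,"fingers": 85},{"x": 2,"y": 47,"z": 0,"ax": 0,"ay": 0,"az": 0,"fingers": 85}])

```text
t: 64.5
eef_pos: [0.5118, 0.0048, 0.1201]
tool_rot: [0.0, -0.004, 1.0, 0.0]
contact_force: [0.2, 0.0, 0.2]
gripper_width: 0.998
grasp_force: 0.0
```

jog_arm(rows=[{"x": 2,"y": 47,"z": 0,"ax": 0,"ay": 0,"az": 0,"fingers": 85},{"x": 2,"y": 47,"z": 0,"ax": 0,"ay": 0,"az": 0,"fingers": 85},{"x": 2,"y": 47,"z": 0,"ax": 0,"ay": 0,"az": 0,"fingers": 85},{"x": 2,"y": 47,"z": 0,"ax": 0,"ay": 0,"az": 0,"fingers": 85},{"x": 2,"y": 47,"z": 0,"ax": 0,"ay": 0,"az": 0,"fingers": 85},{"x": 2,"y": 47,"z": 0,"ax": 0,"ay": 0,"az": 0,"fingers": 85},{"x": 0,"y": 46,"z": 0,"ax": 0,"ay": 0,"az": 0,"fingers": 85},{"x": 0,"y": 0,"z": 0,"ax": 0,"ay": 0,"az": 0,"fingers": 85}])

```text
t: 65.3
eef_pos: [0.495, 0.3393, 0.1199]
tool_rot: [-0.0, -0.009, 1.0, 0.003]
contact_force: [-0.5, -0.4, -0.4]
gripper_width: 0.995
grasp_force: 0.0
```

```bash
python3 -c "
from h import *
go(.504,.325,90)"
```

```text
p [0.495  0.3393 0.1199] tool-y deg 91.05 toolx -8.7 tooly -14.4 F [-0.5 -0.4 -0.4] az 1.0
```

jog_arm(rows=[{"x": 0,"y": 0,"z": 0,"ax": 0,"ay": 0,"az": 0,"fingers": 85},{"x": 0,"y": 0,"z": 15,"ax": 0,"ay": 0,"az": 0,"fingers": 85},{"x": 0,"y": 0,"z": 10,"ax": 0,"ay": 0,"az": 0,"fingers": 85},{"x": 0,"y": 0,"z": 0,"ax": 0,"ay": 0,"az": 0,"fingers": 85},{"x": 0,"y": 0,"z": 0,"ax": 0,"ay": 0,"az": 0,"fingers": 85},{"x": 0,"y": 0,"z": 0,"ax": 0,"ay": 0,"az": 0,"fingers": 85},{"x": 0,"y": 0,"z": 0,"ax": 0,"ay": 0,"az": 0,"fingers": 85},{"x": 0,"y": 0,"z": 0,"ax": 0,"ay": 0,"az": 0,"fingers": 85}])

```text
t: 66.1
eef_pos: [0.499, 0.3293, 0.095]
tool_rot: [0.0, -0.003, 1.0, 0.0]
contact_force: [0.1, 0.7, 0.5]
gripper_width: 0.994
grasp_force: 0.0
```

```bash
python3 -c "
from h import *
from arc import *
go(.504,.325,90)
arc((.644,.309),.14,1.70,-.05,16)"
```

```text
p [0.499  0.3293 0.095 ] tool-y deg 90.33 toolx -5.0 tooly -4.3 F [0.1 0.7 0.5] az 0.3
[[-15, -1], [-16, 0], [-15, 3], [-15, 3], [-14, 6], [-13, 7], [-13, 8], [-12, 10], [-11, 11], [-9, 12], [-8, 13], [-7, 14], [-5, 14], [-3, 15], [-2, 16], [0, 15]] [-158  146] [505.16692654 327.0382292 ] [650.9970837  169.17496354]
```

jog_arm(rows=[{"x": -5,"y": -4,"z": 0,"ax": 0,"ay": 0,"az": 0,"fingers": 85},{"x": 0,"y": 0,"z": 20,"ax": 0,"ay": 0,"az": 0,"fingers": 85},{"x": 0,"y": 0,"z": 20,"ax": 0,"ay": 0,"az": 0,"fingers": 85},{"x": 0,"y": 0,"z": 7,"ax": 0,"ay": 0,"az": 0,"fingers": 85},{"x": 0,"y": 0,"z": 0,"ax": 0,"ay": 0,"az": 0,"fingers": 40},{"x": 0,"y": 0,"z": 0,"ax": 0,"ay": 0,"az": 0,"fingers": 10},{"x": 0,"y": 0,"z": 0,"ax": 0,"ay": 0,"az": 0,"fingers": 10},{"x": 0,"y": 0,"z": 0,"ax": 0,"ay": 0,"az": 0,"fingers": 10}], force=40)

```text
t: 66.9
eef_pos: [0.5043, 0.3247, 0.0486]
tool_rot: [0.0, -0.003, 1.0, -0.0]
contact_force: [-0.5, -19.9, 14.9]
gripper_width: 0.324
grasp_force: 11.6
```

jog_arm(rows=[{"x": 0,"y": 0,"z": 0,"ax": 0,"ay": 0,"az": 0,"fingers": 10},{"x": 0,"y": 0,"z": 0,"ax": 0,"ay": 0,"az": 0,"fingers": 10},{"x": 0,"y": 0,"z": 0,"ax": 0,"ay": 0,"az": 0,"fingers": 10},{"x": 0,"y": 0,"z": 0,"ax": 0,"ay": 0,"az": 0,"fingers": 10},{"x": 0,"y": 0,"z": 0,"ax": 0,"ay": 0,"az": 0,"fingers": 10},{"x": 0,"y": 0,"z": 0,"ax": 0,"ay": 0,"az": 0,"fingers": 10},{"x": 0,"y": 0,"z": 0,"ax": 0,"ay": 0,"az": 0,"fingers": 10},{"x": 0,"y": 0,"z": 0,"ax": 0,"ay": 0,"az": 0,"fingers": 10}])

```text
t: 67.7
eef_pos: [0.5045, 0.321, 0.0488]
tool_rot: [-0.0, -0.002, 1.0, -0.002]
contact_force: [-1.6, -10.3, 9.8]
gripper_width: 0.247
grasp_force: 38.7
```

jog_arm(rows=[{"x": 1,"y": -12,"z": 0,"ax": 0,"ay": 0,"az": 0,"fingers": 10},{"x": 0,"y": -16,"z": 0,"ax": 0,"ay": 0,"az": 0,"fingers": 10},{"x": -3,"y": -15,"z": 0,"ax": 0,"ay": 0,"az": 0,"fingers": 10},{"x": -3,"y": -15,"z": 0,"ax": 0,"ay": 0,"az": 0,"fingers": 10},{"x": -6,"y": -14,"z": 0,"ax": 0,"ay": 0,"az": 0,"fingers": 10},{"x": -7,"y": -13,"z": 0,"ax": 0,"ay": 0,"az": 0,"fingers": 10},{"x": -8,"y": -13,"z": 0,"ax": 0,"ay": 0,"az": 0,"fingers": 10},{"x": -10,"y": -12,"z": 0,"ax": 0,"ay": 0,"az": 0,"fingers": 10}])

```text
t: 68.5
eef_pos: [0.54, 0.2136, 0.0488]
tool_rot: [-0.001, -0.003, 1.0, -0.0]
contact_force: [-3.2, -2.0, 11.3]
gripper_width: 0.245
grasp_force: 40.0
```

jog_arm(rows=[{"x": -11,"y": -11,"z": 0,"ax": 0,"ay": 0,"az": 0,"fingers": 10},{"x": -12,"y": -9,"z": 0,"ax": 0,"ay": 0,"az": 0,"fingers": 10},{"x": -13,"y": -8,"z": 0,"ax": 0,"ay": 0,"az": 0,"fingers": 10},{"x": -14,"y": -7,"z": 0,"ax": 0,"ay": 0,"az": 0,"fingers": 10},{"x": -14,"y": -5,"z": 0,"ax": 0,"ay": 0,"az": 0,"fingers": 10},{"x": -15,"y": -3,"z": 0,"ax": 0,"ay": 0,"az": 0,"fingers": 10},{"x": -16,"y": -2,"z": 0,"ax": 0,"ay": 0,"az": 0,"fingers": 10},{"x": -14,"y": 0,"z": 0,"ax": 0,"ay": 0,"az": 0,"fingers": 10}])

```text
t: 69.3
eef_pos: [0.651, 0.1676, 0.0489]
tool_rot: [0.001, -0.002, 1.0, -0.001]
contact_force: [-0.5, -3.5, 8.8]
gripper_width: 0.246
grasp_force: 39.7
```

jog_arm(rows=[{"x": 0,"y": 0,"z": 0,"ax": 0,"ay": 0,"az": 0,"fingers": 10},{"x": 0,"y": 0,"z": 0,"ax": 0,"ay": 0,"az": 0,"fingers": 10},{"x": -2,"y": 0,"z": 0,"ax": 0,"ay": 0,"az": 0,"fingers": 10},{"x": 0,"y": 0,"z": 0,"ax": 0,"ay": 0,"az": 0,"fingers": 10},{"x": 0,"y": 0,"z": 0,"ax": 0,"ay": 0,"az": 0,"fingers": 10},{"x": 0,"y": 0,"z": 0,"ax": 0,"ay": 0,"az": 0,"fingers": 10},{"x": 0,"y": 0,"z": 0,"ax": 0,"ay": 0,"az": 0,"fingers": 10},{"x": 0,"y": 0,"z": 0,"ax": 0,"ay": 0,"az": 0,"fingers": 10}])

```text
t: 70.1
eef_pos: [0.6528, 0.1678, 0.0489]
tool_rot: [0.001, -0.002, 1.0, -0.001]
contact_force: [0.4, -3.7, 6.7]
gripper_width: 0.242
grasp_force: 39.6
```

jog_arm(rows=[{"x": -1,"y": 0,"z": 0,"ax": 0,"ay": 0,"az": 0,"fingers": 10},{"x": -1,"y": 0,"z": 0,"ax": 0,"ay": 0,"az": 0,"fingers": 10},{"x": -1,"y": 0,"z": 0,"ax": 0,"ay": 0,"az": 0,"fingers": 10},{"x": 0,"y": 0,"z": 0,"ax": 0,"ay": 0,"az": 0,"fingers": 10},{"x": 0,"y": 0,"z": 0,"ax": 0,"ay": 0,"az": 0,"fingers": 10},{"x": 0,"y": 0,"z": 0,"ax": 0,"ay": 0,"az": 0,"fingers": 10},{"x": 0,"y": 0,"z": 0,"ax": 0,"ay": 0,"az": 0,"fingers": 10},{"x": 0,"y": 0,"z": 0,"ax": 0,"ay": 0,"az": 0,"fingers": 10}])

```text
t: 70.9
eef_pos: [0.6556, 0.168, 0.0489]
tool_rot: [0.001, -0.002, 1.0, -0.001]
contact_force: [-0.8, -3.8, 8.4]
gripper_width: 0.243
grasp_force: 39.6
```

```bash
python3 -c "
from h import *
go(.627,.288)"
```

```text
p [0.6556 0.168  0.0489] tool-y deg 90.22 toolx 28.2 tooly 120.1 F [-0.8 -3.8  8.4] az None
```

jog_arm(rows=[{"x": -1,"y": 0,"z": 0,"ax": 0,"ay": 0,"az": 0,"fingers": 10},{"x": -1,"y": 0,"z": 0,"ax": 0,"ay": 0,"az": 0,"fingers": 10},{"x": -1,"y": 0,"z": 0,"ax": 0,"ay": 0,"az": 0,"fingers": 10},{"x": -1,"y": 0,"z": 0,"ax": 0,"ay": 0,"az": 0,"fingers": 10},{"x": 0,"y": 0,"z": 0,"ax": 0,"ay": 0,"az": 0,"fingers": 10},{"x": 0,"y": 0,"z": 0,"ax": 0,"ay": 0,"az": 0,"fingers": 10},{"x": 0,"y": 0,"z": 0,"ax": 0,"ay": 0,"az": 0,"fingers": 10},{"x": 0,"y": 0,"z": 0,"ax": 0,"ay": 0,"az": 0,"fingers": 10}])

```text
t: 71.7
eef_pos: [0.6558, 0.1679, 0.0487]
tool_rot: [-0.003, -0.002, 1.0, -0.001]
contact_force: [-10.9, -5.4, 15.7]
gripper_width: 0.247
grasp_force: 40.6
```

jog_arm(rows=[{"x": 0,"y": 0,"z": 0,"ax": 0,"ay": 0,"az": 0,"fingers": 60},{"x": 0,"y": 0,"z": 0,"ax": 0,"ay": 0,"az": 0,"fingers": 75},{"x": 0,"y": 0,"z": 0,"ax": 0,"ay": 0,"az": 0,"fingers": 75},{"x": 0,"y": 0,"z": -30,"ax": 0,"ay": 0,"az": 0,"fingers": 75},{"x": 0,"y": 0,"z": -40,"ax": 0,"ay": 0,"az": 0,"fingers": 85},{"x": 8,"y": 41,"z": 0,"ax": 0,"ay": 0,"az": 0,"fingers": 85},{"x": 8,"y": 41,"z": 0,"ax": 0,"ay": 0,"az": 0,"fingers": 85},{"x": 8,"y": 41,"z": 0,"ax": 0,"ay": 0,"az": 0,"fingers": 85}])

```text
t: 72.5
eef_pos: [0.6337, 0.2952, 0.1179]
tool_rot: [0.0, -0.003, 1.0, 0.0]
contact_force: [0.1, 1.0, -0.7]
gripper_width: 0.992
grasp_force: 0.0
```

jog_arm(rows=[{"x": 0,"y": 0,"z": 0,"ax": 0,"ay": 0,"az": 0,"fingers": 85},{"x": 0,"y": 0,"z": 0,"ax": 0,"ay": 0,"az": 0,"fingers": 85},{"x": 0,"y": 0,"z": 0,"ax": 0,"ay": 0,"az": 0,"fingers": 85},{"x": 0,"y": 0,"z": 0,"ax": 0,"ay": 0,"az": 0,"fingers": 85},{"x": 0,"y": 0,"z": 0,"ax": 0,"ay": 0,"az": 0,"fingers": 85},{"x": 0,"y": 0,"z": 0,"ax": 0,"ay": 0,"az": 0,"fingers": 85},{"x": 0,"y": 0,"z": 0,"ax": 0,"ay": 0,"az": 0,"fingers": 85},{"x": 0,"y": 0,"z": 0,"ax": 0,"ay": 0,"az": 0,"fingers": 85}])

```text
t: 73.3
eef_pos: [0.634, 0.2938, 0.1177]
tool_rot: [0.0, -0.003, 1.0, 0.0]
contact_force: [0.0, 0.1, -0.6]
gripper_width: 0.999
grasp_force: 0.0
```

Run:
```python
from h import *
from arc import *
go(.632,.291,90)
arc((.656,.168),.125,2.952,-.06,24)
a=snap('top','t12.png');b=snap('side','s12.png')
A=cv2.imread('pics/t12.png');B=cv2.imread('pics/s12.png'); print(dark(A,225,260,140,170,70),dark(B,300,335,155,185))
```

```text
p [0.634  0.2938 0.1177] tool-y deg 90.33 toolx 2.0 tooly -2.8 F [ 0.   0.1 -0.6] az 0.3
[[-4, -15], [-6, -15], [-7, -13], [-9, -13], [-11, -12], [-12, -10], [-14, -8], [-14, -7], [-15, -5], [-15, -2], [-16, -1], [-15, 1], [-16, 2], [-15, 5], [-14, 7], [-13, 8], [-12, 10], [-11, 12], [-9, 12], [-8, 14], [-6, 15], [-3, 15], [-2, 15], [-1, 16]] [-248   31] [632.44264207 290.76013558] [663.49550081  43.22493251]
[([240, 154, 6, 4, 18], [242.7, 155.5])] [([313, 163, 6, 13, 69], [315.4, 168.9])]
```

jog_arm(rows=[{"x": 2,"y": -3,"z": 10,"ax": 0,"ay": 0,"az": 0,"fingers": 85},{"x": 0,"y": 0,"z": 20,"ax": 0,"ay": 0,"az": 0,"fingers": 85},{"x": 0,"y": 0,"z": 20,"ax": 0,"ay": 0,"az": 0,"fingers": 85},{"x": 0,"y": 0,"z": 20,"ax": 0,"ay": 0,"az": 0,"fingers": 85},{"x": 0,"y": 0,"z": 0,"ax": 0,"ay": 0,"az": 0,"fingers": 40},{"x": 0,"y": 0,"z": 0,"ax": 0,"ay": 0,"az": 0,"fingers": 10},{"x": 0,"y": 0,"z": 0,"ax": 0,"ay": 0,"az": 0,"fingers": 10},{"x": 0,"y": 0,"z": 0,"ax": 0,"ay": 0,"az": 0,"fingers": 10}])

```text
t: 74.2
eef_pos: [0.6328, 0.2913, 0.049]
tool_rot: [0.001, -0.003, 1.0, 0.001]
contact_force: [0.0, -0.1, 0.1]
gripper_width: 0.323
grasp_force: 0.0
```

jog_arm(rows=[{"x": 0,"y": 0,"z": 0,"ax": 0,"ay": 0,"az": 0,"fingers": 10},{"x": 0,"y": 0,"z": 0,"ax": 0,"ay": 0,"az": 0,"fingers": 10},{"x": 0,"y": 0,"z": 0,"ax": 0,"ay": 0,"az": 0,"fingers": 10},{"x": 0,"y": 0,"z": 0,"ax": 0,"ay": 0,"az": 0,"fingers": 10},{"x": 0,"y": 0,"z": 0,"ax": 0,"ay": 0,"az": 0,"fingers": 10},{"x": 0,"y": 0,"z": 0,"ax": 0,"ay": 0,"az": 0,"fingers": 10},{"x": 0,"y": 0,"z": 0,"ax": 0,"ay": 0,"az": 0,"fingers": 10},{"x": 0,"y": 0,"z": 0,"ax": 0,"ay": 0,"az": 0,"fingers": 10}])

```text
t: 75.0
eef_pos: [0.6325, 0.2903, 0.0491]
tool_rot: [0.001, -0.003, 1.0, -0.0]
contact_force: [-2.6, -3.1, 6.7]
gripper_width: 0.246
grasp_force: 39.1
```

jog_arm(rows=[{"x": 15,"y": -4,"z": 0,"ax": 0,"ay": 0,"az": 0,"fingers": 10},{"x": 15,"y": -6,"z": 0,"ax": 0,"ay": 0,"az": 0,"fingers": 10},{"x": 13,"y": -7,"z": 0,"ax": 0,"ay": 0,"az": 0,"fingers": 10},{"x": 13,"y": -9,"z": 0,"ax": 0,"ay": 0,"az": 0,"fingers": 10},{"x": 12,"y": -11,"z": 0,"ax": 0,"ay": 0,"az": 0,"fingers": 10},{"x": 10,"y": -12,"z": 0,"ax": 0,"ay": 0,"az": 0,"fingers": 10},{"x": 8,"y": -14,"z": 0,"ax": 0,"ay": 0,"az": 0,"fingers": 10},{"x": 7,"y": -14,"z": 0,"ax": 0,"ay": 0,"az": 0,"fingers": 10}])

```text
t: 75.8
eef_pos: [0.54, 0.2141, 0.049]
tool_rot: [0.001, -0.003, 1.0, 0.001]
contact_force: [1.0, 1.0, 5.4]
gripper_width: 0.245
grasp_force: 39.5
```

jog_arm(rows=[{"x": 5,"y": -15,"z": 0,"ax": 0,"ay": 0,"az": 0,"fingers": 10},{"x": 2,"y": -15,"z": 0,"ax": 0,"ay": 0,"az": 0,"fingers": 10},{"x": 1,"y": -16,"z": 0,"ax": 0,"ay": 0,"az": 0,"fingers": 10},{"x": -1,"y": -15,"z": 0,"ax": 0,"ay": 0,"az": 0,"fingers": 10},{"x": -2,"y": -16,"z": 0,"ax": 0,"ay": 0,"az": 0,"fingers": 10},{"x": -5,"y": -15,"z": 0,"ax": 0,"ay": 0,"az": 0,"fingers": 10},{"x": -7,"y": -14,"z": 0,"ax": 0,"ay": 0,"az": 0,"fingers": 10},{"x": -8,"y": -13,"z": 0,"ax": 0,"ay": 0,"az": 0,"fingers": 10}])

```text
t: 76.6
eef_pos: [0.5565, 0.094, 0.0488]
tool_rot: [0.001, -0.003, 1.0, 0.001]
contact_force: [1.5, 1.9, 5.8]
gripper_width: 0.242
grasp_force: 39.5
```

jog_arm(rows=[{"x": -10,"y": -12,"z": 0,"ax": 0,"ay": 0,"az": 0,"fingers": 10},{"x": -12,"y": -11,"z": 0,"ax": 0,"ay": 0,"az": 0,"fingers": 10},{"x": -12,"y": -9,"z": 0,"ax": 0,"ay": 0,"az": 0,"fingers": 10},{"x": -14,"y": -8,"z": 0,"ax": 0,"ay": 0,"az": 0,"fingers": 10},{"x": -15,"y": -6,"z": 0,"ax": 0,"ay": 0,"az": 0,"fingers": 10},{"x": -15,"y": -3,"z": 0,"ax": 0,"ay": 0,"az": 0,"fingers": 10},{"x": -15,"y": -2,"z": 0,"ax": 0,"ay": 0,"az": 0,"fingers": 10},{"x": -15,"y": -1,"z": 0,"ax": 0,"ay": 0,"az": 0,"fingers": 10}])

```text
t: 77.4
eef_pos: [0.6649, 0.043, 0.0488]
tool_rot: [0.001, -0.003, 1.0, 0.0]
contact_force: [-0.9, 3.2, 5.1]
gripper_width: 0.249
grasp_force: 39.5
```

jog_arm(rows=[{"x": 0,"y": 0,"z": 0,"ax": 0,"ay": 0,"az": 0,"fingers": 10},{"x": 0,"y": 0,"z": 0,"ax": 0,"ay": 0,"az": 0,"fingers": 10},{"x": 0,"y": 0,"z": 0,"ax": 0,"ay": 0,"az": 0,"fingers": 10},{"x": 0,"y": 0,"z": 0,"ax": 0,"ay": 0,"az": 0,"fingers": 10},{"x": 0,"y": 0,"z": 0,"ax": 0,"ay": 0,"az": 0,"fingers": 10},{"x": 0,"y": 0,"z": 0,"ax": 0,"ay": 0,"az": 0,"fingers": 10},{"x": 0,"y": 0,"z": 0,"ax": 0,"ay": 0,"az": 0,"fingers": 10},{"x": 0,"y": 0,"z": 0,"ax": 0,"ay": 0,"az": 0,"fingers": 10}])

```text
t: 78.2
eef_pos: [0.6638, 0.0431, 0.0488]
tool_rot: [0.001, -0.003, 1.0, 0.0]
contact_force: [0.2, -0.4, 6.7]
gripper_width: 0.244
grasp_force: 39.7
```

jog_arm(rows=[{"x": -1,"y": 0,"z": 0,"ax": 0,"ay": 0,"az": 0,"fingers": 10},{"x": -1,"y": 0,"z": 0,"ax": 0,"ay": 0,"az": 0,"fingers": 10},{"x": -1,"y": 0,"z": 0,"ax": 0,"ay": 0,"az": 0,"fingers": 10},{"x": -1,"y": 0,"z": 0,"ax": 0,"ay": 0,"az": 0,"fingers": 10},{"x": 0,"y": 0,"z": 0,"ax": 0,"ay": 0,"az": 0,"fingers": 10},{"x": 0,"y": 0,"z": 0,"ax": 0,"ay": 0,"az": 0,"fingers": 10},{"x": 0,"y": 0,"z": 0,"ax": 0,"ay": 0,"az": 0,"fingers": 10},{"x": 0,"y": 0,"z": 0,"ax": 0,"ay": 0,"az": 0,"fingers": 10}])

```text
t: 79.0
eef_pos: [0.6677, 0.0432, 0.0488]
tool_rot: [0.001, -0.003, 1.0, 0.0]
contact_force: [0.2, 0.6, 6.2]
gripper_width: 0.247
grasp_force: 39.7
```

jog_arm(rows=[{"x": -1,"y": 0,"z": 0,"ax": 0,"ay": 0,"az": 0,"fingers": 10},{"x": -1,"y": 0,"z": 0,"ax": 0,"ay": 0,"az": 0,"fingers": 10},{"x": -1,"y": 0,"z": 0,"ax": 0,"ay": 0,"az": 0,"fingers": 10},{"x": -1,"y": 0,"z": 0,"ax": 0,"ay": 0,"az": 0,"fingers": 10},{"x": 0,"y": 0,"z": 0,"ax": 0,"ay": 0,"az": 0,"fingers": 10},{"x": 0,"y": 0,"z": 0,"ax": 0,"ay": 0,"az": 0,"fingers": 10},{"x": 0,"y": 0,"z": 0,"ax": 0,"ay": 0,"az": 0,"fingers": 10},{"x": 0,"y": 0,"z": 0,"ax": 0,"ay": 0,"az": 0,"fingers": 10}])

```text
t: 79.8
eef_pos: [0.6713, 0.0435, 0.0487]
tool_rot: [0.001, -0.003, 1.0, 0.0]
contact_force: [-1.1, 0.8, 6.9]
gripper_width: 0.243
grasp_force: 39.7
```

jog_arm(rows=[{"x": -1,"y": 0,"z": 0,"ax": 0,"ay": 0,"az": 0,"fingers": 10},{"x": -1,"y": 0,"z": 0,"ax": 0,"ay": 0,"az": 0,"fingers": 10},{"x": -1,"y": 0,"z": 0,"ax": 0,"ay": 0,"az": 0,"fingers": 10},{"x": -1,"y": 0,"z": 0,"ax": 0,"ay": 0,"az": 0,"fingers": 10},{"x": 0,"y": 0,"z": 0,"ax": 0,"ay": 0,"az": 0,"fingers": 10},{"x": 0,"y": 0,"z": 0,"ax": 0,"ay": 0,"az": 0,"fingers": 10},{"x": 0,"y": 0,"z": 0,"ax": 0,"ay": 0,"az": 0,"fingers": 10},{"x": 0,"y": 0,"z": 0,"ax": 0,"ay": 0,"az": 0,"fingers": 10}])

```text
t: 80.6
eef_pos: [0.6718, 0.0435, 0.0482]
tool_rot: [-0.003, -0.003, 1.0, 0.0]
contact_force: [-10.0, 1.4, 13.3]
gripper_width: 0.242
grasp_force: 40.4
```

Run:
```python
from h import *
a=bot.read_camera('top');b=snap('side','s13.png')
A=cv2.imread('pics/t12.png');B=cv2.imread('pics/s13.png'); d=dark(B,300,332,155,185);print(d)
# elbow in side view before vs now; sensitivity
for p in((.65,.168,.0985),(.656,.168,.0985),(.662,.168,.0985)): print(np.round(proj(b,p),1))
```

```text
[([326, 155, 6, 27, 128], [328.9, 165.9]), ([313, 163, 6, 13, 68], [315.5, 169.0])]
[314.6 169.7]
[316.2 169.4]
[317.9 169.1]
```

jog_arm(rows=[{"x": 2,"y": 0,"z": 0,"ax": 0,"ay": 0,"az": 0,"fingers": 10},{"x": 0,"y": 0,"z": 0,"ax": 0,"ay": 0,"az": 0,"fingers": 60},{"x": 0,"y": 0,"z": 0,"ax": 0,"ay": 0,"az": 0,"fingers": 75},{"x": 0,"y": 0,"z": 0,"ax": 0,"ay": 0,"az": 0,"fingers": 75},{"x": 0,"y": 0,"z": -30,"ax": 0,"ay": 0,"az": 0,"fingers": 75},{"x": 0,"y": 0,"z": -40,"ax": 0,"ay": 0,"az": 0,"fingers": 75},{"x": 0,"y": 0,"z": -40,"ax": 0,"ay": 0,"az": 0,"fingers": 75},{"x": 30,"y": -30,"z": 0,"ax": 0,"ay": 0,"az": 0,"fingers": 75}])

```text
t: 81.5
eef_pos: [0.6501, 0.0185, 0.1635]
tool_rot: [0.006, -0.006, 1.0, 0.002]
contact_force: [-0.0, 0.6, -0.6]
gripper_width: 0.878
grasp_force: 0.0
```

jog_arm(rows=[{"x": 20,"y": -40,"z": 0,"ax": 0,"ay": 0,"az": 0,"fingers": 75},{"x": 20,"y": -40,"z": 0,"ax": 0,"ay": 0,"az": 0,"fingers": 75},{"x": 20,"y": -40,"z": 0,"ax": 0,"ay": 0,"az": 0,"fingers": 75},{"x": 20,"y": -40,"z": 0,"ax": 0,"ay": 0,"az": 0,"fingers": 75},{"x": 20,"y": -40,"z": 0,"ax": 0,"ay": 0,"az": 0,"fingers": 75},{"x": 0,"y": -45,"z": 0,"ax": 0,"ay": 0,"az": 0,"fingers": 75},{"x": 0,"y": -45,"z": 0,"ax": 0,"ay": 0,"az": 0,"fingers": 75},{"x": 0,"y": 0,"z": 0,"ax": 0,"ay": 0,"az": 0,"fingers": 75}])

```text
t: 82.3
eef_pos: [0.5429, -0.286, 0.1579]
tool_rot: [-0.0, 0.002, 1.0, -0.002]
contact_force: [-0.0, -0.0, -0.2]
gripper_width: 0.879
grasp_force: 0.0
```

jog_arm(rows=[{"x": 0,"y": -40,"z": 0,"ax": 0,"ay": 0,"az": 0,"fingers": 75},{"x": 0,"y": -30,"z": 0,"ax": 0,"ay": 0,"az": 0,"fingers": 75},{"x": 0,"y": 0,"z": 0,"ax": 0,"ay": 0,"az": 0,"fingers": 75},{"x": 0,"y": 0,"z": 0,"ax": 0,"ay": 0,"az": 0,"fingers": 75},{"x": 0,"y": 0,"z": 0,"ax": 0,"ay": 0,"az": 0,"fingers": 75},{"x": 0,"y": 0,"z": 0,"ax": 0,"ay": 0,"az": 0,"fingers": 75},{"x": 0,"y": 0,"z": 0,"ax": 0,"ay": 0,"az": 0,"fingers": 75},{"x": 0,"y": 0,"z": 0,"ax": 0,"ay": 0,"az": 0,"fingers": 75}])

```text
t: 83.1
eef_pos: [0.546, -0.3468, 0.1577]
tool_rot: [0.0, -0.003, 1.0, 0.0]
contact_force: [-0.1, -0.4, 1.2]
gripper_width: 0.88
grasp_force: 0.0
```

Run:
```python
from h import *
a=snap('top','t14.png');A=cv2.imread('pics/t14.png')[105:265,185:455]
cv2.imwrite('pics/g14.png',cv2.resize(A,None,fx=2.95,fy=2.95,interpolation=cv2.INTER_CUBIC)); go(.5,-.3)
```

```text
p [ 0.5459 -0.347   0.1577] tool-y deg 90.38 toolx 45.6 tooly 47.3 F [-0.9  0.1 -0.1] az None
```

View pics/g14.png

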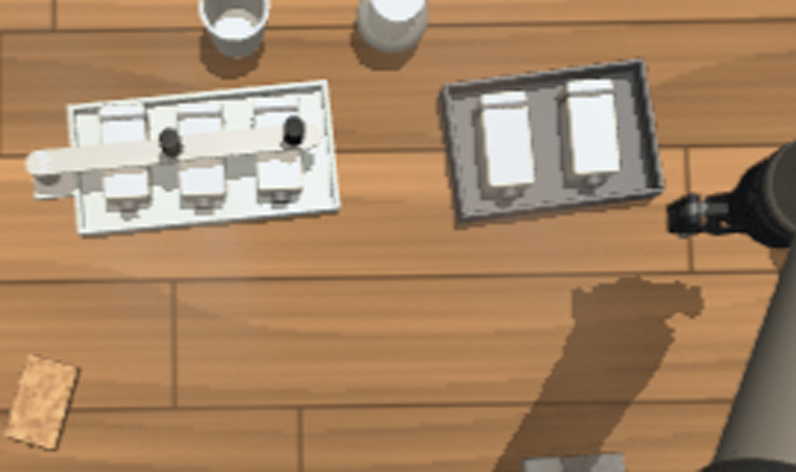

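The keeper is straight and home over the tray, from the pivot at (38,163) to the tip knob at (293,130). Three full packs lie under it and the two spent ones are in the crate. Handing in.

```bash
python3 -c "
from station import bot
print(bot.hand_in())"
```

```text
the job is handed in; nothing more can be done
None
```

The job is handed in, with no verdict returned: the last picture shows the three full cartridges in the tray, the two spent ones in the crate, and the keeper swung home and unfolded straight.

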